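# Fetch the bench block from behind the containers

### The job

The steel bench block stands at the back of the plywood rack, behind the glue bottle, the jar and the tin. Clear all three containers onto the bare side board and stand them there, then fetch the block and lay it flat in the round pocket of the dark pinning board, and last put each container back upright, centred on the very cork spot it came from. Knock no container over, and leave the wooden offcut and the nut in the rack where they are.

Things in the scene. Friction and masses are not known exactly. Their poses are not given: they have to be found in the camera images.
- glue_mid (a point): White plastic glue bottle, round, 50 mm diameter and straight up to 68 mm, then a shoulder and a thin pointed nozzle; 98 mm high in all, about 0.15 kg. Point on its axis, 49 mm above its underside; z up. It starts upright on one of the three cork spots.
- jar_mid (a point): Glass jar with an aluminium lid of the same diameter, 56 mm diameter, 86 mm high, about 0.25 kg. Point at its centre, 43 mm above its underside; z up. It starts upright on one of the three cork spots.
- tin_mid (a point): Rectangular steel oil tin, 40 mm (its x) by 58 mm (its y), body 84 mm high, with a small black cap (20 mm diameter) on top to 96 mm, about 0.2 kg. Point on its vertical centre line, 48 mm above its underside; z up. It starts upright on one of the three cork spots with its axes nearly along the rack's: its 58 mm side lies along the row.
- block_mid (a point): Bench block: plain steel disc with small dark holes drawn on its top, 52 mm diameter, 34 mm high, about 0.42 kg. Point at its centre, 17 mm above its underside; z up. It starts on the rack's floor behind the row of containers (about 55 mm beyond the row, +x in the rack's frame); there is no room for a gripper while they stand there.
- rack: Fixed plywood rack, 180 mm (x) by 280 mm (y), floor top 12 mm above the bench; walls 10 mm thick and 45 mm high along the +x side and both y sides, open towards -x. Three flush cork spots of 64 mm diameter lie in a row along y at x = -50 mm, y = -68, 0 and 68 mm; they hold one container each at the start. Origin: centre of its underside, on the bench; z up.
- side_board: Bare light wooden board lying fixed on the bench to the robot's left or right, 270 mm (x) by 150 mm (y), 12 mm thick, empty: the side area for the three containers. Origin: centre of its underside, z up; its top is at z = 12 mm.
- pin_board_hole0 (a point): Centre of the mouth of the round pocket in the pinning board, a fixed dark wooden board 190 mm (x) by 130 mm (y), 18 mm thick, on the other side from the side board. The pocket is 70 mm in diameter and 6 mm deep, with a light floor. The point lies on the axis at the level of the board's top, 18 mm above the bench; z up.
- offcut_mid (a point): Wooden offcut, 45 x 26 x 22 mm high, loose on the rack's floor in one of its rear corners; not to be moved. Point at its centre.
- nut_mid (a point): Dark steel hexagon nut, 28 mm across, 16 mm high, loose on the rack's floor in the other rear corner; not to be moved. Point at its centre.

How it is judged:
By the outcome, as a careful person would: the job done as asked, in the order asked, and still so for the second after the job is handed in, with the robot touching nothing.
It also fails if it takes over 144 s, if anything falls off the work surface, if the arm or the gripper's body presses on something with over 40 N, if the wrist force passes 120 N, or if a joint passes its speed limit or range.

### The arm

A 6-joint arm with a two-finger parallel gripper is mounted at the origin on the work surface. World frame = base frame: x ahead of the robot, y to its left, z up, the work surface at z = 0. Lengths are in m, angles in rad, forces in N, time in s.
With the tool pointing down it reaches from about 0.35 to 0.775 m from the base axis. Payload 5.5 kg.
Tool frame: the origin (TCP) lies at the very end of the fingers, on their centre line; the grasp point (between the pads) lies 19 mm behind it (grip_point_offset is the distance from the TCP to the grasp point, in m); z points along the fingers, y is the direction in which the jaws open and shut (so a half turn about z gives the same grasp; the last joint's range is limited). The gripper opens to 85 mm and grips with 20 to 120 N. Pads are 22 mm wide; open, the fingers measure 114 mm over their backs; the gripper's body (76 mm by 85 mm) begins 54 mm behind the grasp point. The pads swing forward as they close: fully open they stand 13 mm farther back than shut.
Start: joints at [-1.313, 0.313, 0.046, 1.304, 0, 1.431], TCP at [0.223, -0.53, 0.231] pointing down, gripper open.
Joint ranges: [-2.76, 2.76], [-0.86, 1.69], [-1.03, 1.26], [-2.2, 2.34], [-1.47, 1.5], [-3.14, 3.14]. Speed limits (rad/s): [2.57, 2.57, 3.14, 3.14, 3.14, 3.14].

### API

Orientations are given as a unit quaternion [w, x, y, z].
In Python, from workcell import * gives the robot as it stands.
- The arm moves only by the shell command python3 -m crank 'ROWS' [OPENING] [FORCE]. ROWS is a JSON object of lists of equal length, an entry for each row: "travel": the shift along the tool's x, y, z in units of 40 mm (1.0 is 40 mm), a list of three; "turn": the turn about the tool's z in rad. In form: {"travel": [[x, y, z], ...], "turn": [turn, ...]}. A call has 1 to 5 rows; each row is the pose to reach, as a shift and turn from the pose commanded when the call began, along the tool's axes at that moment; what a row does not reach only later rows make up. A row lasts 1/12 s, in which the tool goes at most 41.7 mm and 7.16 degrees, less where a joint would pass 70% of its speed; a pose out of reach is approached as far as the arm can. A call with a gripper value outside its range is refused whole. OPENING is the finger opening in mm, from 0 to 85.4, set as the call begins (- or left out, the last holds). The fingers move at their own pace and stop on an object; FORCE is the grip in N (left out, the last holds). Time passes only in rows, so rows that repeat a pose let the fingers close. It gives the time, the measured TCP pose, the force and the opening at its end, in the units of the state.
- get_state(): the state, without advancing time (a new reading comes with each control period).
- read_camera(name): name is "scene" or "top" or "wrist"; returns a dict with "image" (384x512x3 uint8, red, green, blue), "K" (3x3 intrinsics, pixels), "R" (3x3) and "t" (3): a world point X has camera coordinates R X + t. Camera axes: x right, y down, z forward; pixel columns grow to the right and rows downward; lengths in m; the calibration is good to about 2 mm. A picture is of the moment at which its call begins. There is no depth.
- hand_in(): hands the job in, once; it reports no verdict.
The state is a dict: "clock": time; "joint_pos": joint angles; "qvel": joint speeds; "tau": joint torques, N m; "tcp_pos": TCP position; "orientation": TCP orientation; "wrist_force": force on the tool from outside, world axes, zero at the start; "ft_torque": the same for the moment, N m; "finger_gap": finger opening in m.
Only numpy, scipy, OpenCV 4.12 (cv2) and the standard library are available. Lean on these libraries where they do the work, as an engineer would, in place of code of your own. Each camera call takes 0.05 s, during which the arm holds its last target. There are 200 camera calls.

## Working session

There is one attempt and no reset: what is moved stays moved. The work goes in short steps, Python scripts to look and compute and a shell command to move; the robot and the scene stay as the last step left them, time stands still between calls to the robot, and variables do not carry over. Pictures are saved under pics/ and viewed, about 12 in all and at most 16, crops included, and the job is handed in when it is done.

```bash
mkdir -p pics; cat > h.py <<'E'
from workcell import *
import numpy as np, cv2
def snap(n,f):
    c=read_camera(n); cv2.imwrite('pics/'+f,c['image'][:,:,::-1]); return c
def ray(c,u,v,z):
    d=c['R'].T@np.linalg.inv(c['K'])@np.array([u,v,1.]); o=-c['R'].T@c['t']
    return o+d*(z-o[2])/d[2]
def proj(c,X):
    p=c['K']@(c['R']@np.array(X)+c['t']); return p[:2]/p[2]
E
python3 - <<'E'
from h import *
import pickle
a=snap('top','t0.png');b=snap('scene','s0.png')
pickle.dump((a,b),open('c.pkl','wb'))
print(get_state())
for c in(a,b): print(-c['R'].T@c['t'],c['R'],c['K'][0])
E
```

```text
{'clock': 0.1, 'joint_pos': array([-1.31260284e+00,  3.13944615e-01,  4.50894980e-02,  1.30362560e+00,
        2.79416325e-05,  1.43122838e+00]), 'qvel': array([ 0.00146417, -0.00201177,  0.00300497, -0.00022278,  0.00099308,
        0.00066114]), 'tau': array([ 1.70158495e-03, -4.81723380e+01,  2.99246567e+01,  1.26569654e-02,
       -2.33188857e-04, -8.81977030e-06]), 'tcp_pos': array([ 0.22262503, -0.52964771,  0.23048581]), 'orientation': array([-8.41543596e-04,  9.80287986e-01,  1.97572154e-01, -3.59774731e-05]), 'wrist_force': array([-0.52159946,  0.07749505, -0.20239294]), 'ft_torque': array([ 0.0342693 , -0.02218456, -0.01682856]), 'finger_gap': 0.0859091899757395}
[ 0.45366987 -0.00493637  0.97409779] [[ 0.01850529 -0.99981697 -0.00485529]
 [-0.99547527 -0.01797182 -0.093306  ]
 [ 0.09320167  0.00655998 -0.99562564]] [410.12239819   0.         257.64672781]
[ 1.07323609 -0.18885586  0.87433914] [[ 3.25762921e-01  9.45451481e-01 -1.28012461e-04]
 [ 7.88378072e-01 -2.71716743e-01 -5.51932991e-01]
 [-5.21860647e-01  1.79698381e-01 -8.33888456e-01]] [473.4817398    0.         250.66915858]
```

View pics/t0.png

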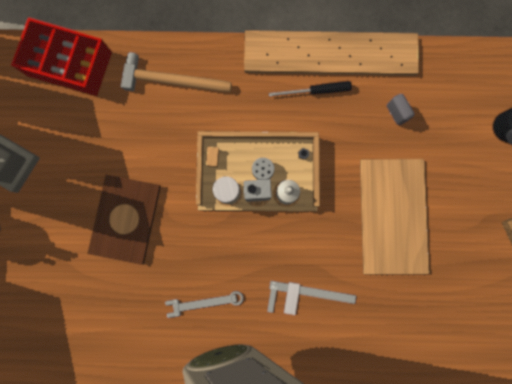

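View pics/s0.png

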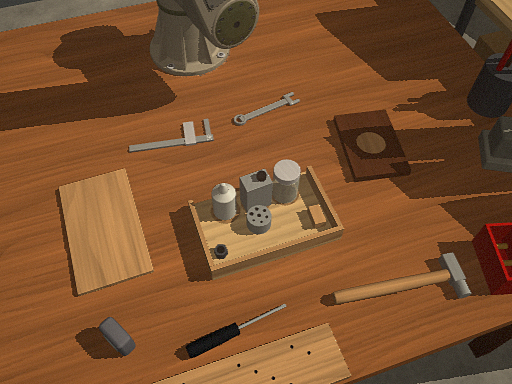

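Top view: jar about (226,189), tin (258,190), glue (288,190), block (263,168), pocket (125,219), side board about (361–428,160–273); nut right rear (304,153), offcut left rear (212,156). I'll enlarge these.

```bash
python3 - <<'E'
from h import *
t=cv2.imread('pics/t0.png')
a=cv2.resize(t[125:220,190:325],None,fx=5.9,fy=5.9,interpolation=cv2.INTER_CUBIC)
cv2.imwrite('pics/t0c.png',a)
s=cv2.imread('pics/s0.png')
cv2.imwrite('pics/s0c.png',cv2.resize(s[150:280,185:345],None,fx=4.5,fy=4.5,interpolation=cv2.INTER_CUBIC))
E
```

```text
(no output)
```

View pics/t0c.png

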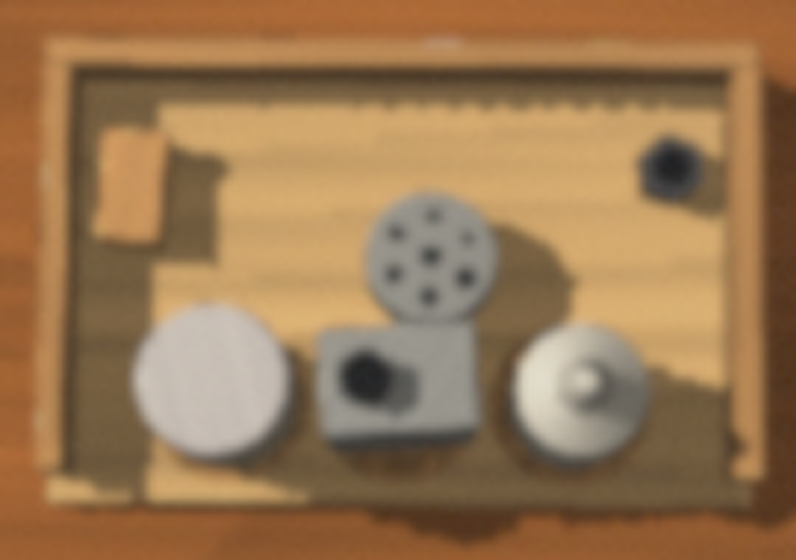

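View pics/s0c.png

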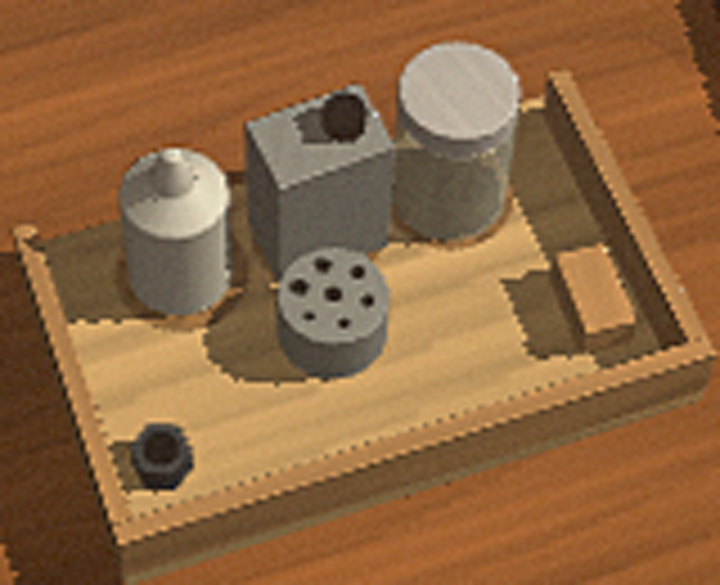

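```bash
python3 - <<'E'
from h import *
import pickle
a,b=pickle.load(open('c.pkl','rb'))
T=lambda x,y,z:ray(a,(x+.5)/5.9-.5+190,(y+.5)/5.9-.5+125,z)
S=lambda x,y,z:ray(b,(x+.5)/4.5-.5+185,(y+.5)/4.5-.5+150,z)
np.set_printoptions(precision=4,suppress=True)
for n,p,q,z in [('jar',(212,381),(459,97),.098),('tin',(400,381),(320,137),.096),('gluetip',(589,376),(172,154),.109),('block',(432,258),(333,297),.046),('nut',(671,169),(163,445),.028)]:
    print(n,T(*p,z)[:2],S(*q,z)[:2])
print('tin edges',[T(*p,.096)[:2] for p in [(320,330),(476,322),(478,430),(325,440)]])
for z in(.045,.057): print('rack',z,[T(*p,z)[:2] for p in [(47,40),(758,45),(765,478),(45,470)]],[S(*p,z)[:2] for p in[(122,541),(714,352),(18,230),(556,74)]])
print('rack front floor',[T(*p,.012)[:2] for p in[(50,502),(750,503)]])
# pocket and side board in top image
im=cv2.cvtColor(a['image'],cv2.COLOR_RGB2HSV)
g=cv2.cvtColor(a['image'],cv2.COLOR_RGB2GRAY)
for c,off,nm,z in((a,(95,165,170,265),'top',.012),):
    x0,x1,y0,y1=off; r=g[y0:y1,x0:x1]
    _,m=cv2.threshold(r,0,255,cv2.THRESH_OTSU); m[[0,-1]]=0
    n,l,st,ce=cv2.connectedComponentsWithStats(m)
    for i in range(1,n):
        if st[i,4]>100: print(st[i],ce[i]+[x0,y0],ray(c,*(ce[i]+[x0,y0]),z)[:2])
print('pocket scene',ray(b,371,142,.012)[:2], 'top',ray(a,125,219,.012)[:2])
print('side',[ray(a,*p,.012)[:2] for p in[(361,160),(425,159),(429,273),(363,273)]],[ray(b,*p,.012)[:2] for p in[(59,187),(125,170),(153,270),(78,293)]])
E
```

```text
jar [0.5456 0.0701] [0.5527 0.0679]
tin [0.547  0.0016] [0.5518 0.0015]
gluetip [ 0.5487 -0.0664] [ 0.548  -0.0661]
block [ 0.6005 -0.0095] [ 0.6044 -0.0103]
nut [ 0.6406 -0.1037] [ 0.642  -0.1034]
tin edges [array([0.5652, 0.0312]), array([ 0.5692, -0.0258]), array([ 0.5296, -0.0271]), array([0.5249, 0.0285])]
rack 0.045 [array([0.6842, 0.1427]), array([ 0.687 , -0.1355]), array([ 0.5175, -0.139 ]), array([0.5155, 0.138 ])] [array([ 0.6884, -0.1349]), array([0.6864, 0.1414]), array([ 0.522 , -0.1361]), array([0.5196, 0.1352])]
rack 0.057 [array([0.6812, 0.1408]), array([ 0.684 , -0.1338]), array([ 0.5166, -0.1372]), array([0.5147, 0.1362])] [array([ 0.694 , -0.1356]), array([0.692 , 0.1366]), array([ 0.53  , -0.1369]), array([0.5276, 0.1305])]
rack front floor [array([0.505 , 0.1407]), array([ 0.5097, -0.1378])]
[ 32   1  38  17 450] [147.9489 176.7444] [0.5809 0.262 ]
[ 57  32  13  62 357] [160.2885 243.07  ] [0.4254 0.2264]
[ 15  35  28  29 633] [123.4787 218.7156] [0.4806 0.3152]
[  0  85  43   9 209] [109.6364 260.4211] [0.3832 0.3426]
pocket scene [0.4802 0.3163] top [0.48   0.3116]
side [array([ 0.6299, -0.2422]), array([ 0.635 , -0.3937]), array([ 0.3684, -0.3977]), array([ 0.3655, -0.2455])] [array([ 0.3715, -0.3959]), array([ 0.3725, -0.249 ]), array([ 0.6356, -0.2428]), array([ 0.6358, -0.3898])]
```

```bash
cat > go.py <<'E'
import sys; from h import *
from scipy.spatial.transform import Rotation as Ro
s=get_state(); w,x,y,z=s['orientation']; R=Ro.from_quat([x,y,z,w]).as_matrix()
psi=np.arctan2(R[1,0],R[0,0])
print('now',np.round(s['tcp_pos'],4),'psi %.4f'%psi,'q',np.round(s['joint_pos'],2),'F',np.round(s['wrist_force'],1),'gap %.4f t %.1f'%(s['finger_gap'],s['clock']))
for a in sys.argv[1:]:
    X,Y,Z,P=map(float,a.split(','))
    d=(np.array([X,Y,Z])-s['tcp_pos'])
    print('->',a,'travel',np.round(R.T@d/.04,3),'turn %.3f'%-((P-psi+np.pi)%(2*np.pi)-np.pi),'rows %.1f'%(np.linalg.norm(d)/.0417))
E
python3 -m crank '{"travel":[[0.8,-0.6,-0.1],[1.7,-1.2,-0.2],[2.5,-1.8,-0.3],[3.4,-2.4,-0.5],[4.2,-3.0,-0.6]],"turn":[-0.12,-0.24,-0.36,-0.48,-0.6]}' 85; python3 go.py .55,0,.30,1.582
```

```text
clock: 0.52
tcp_pos: [0.3311, -0.3539, 0.2552]
orientation: [-0.0, 0.877, 0.481, 0.0]
wrist_force: [0.7, -0.6, 0.6]
finger_gap: 0.0853
now [ 0.3311 -0.3539  0.2552] psi 1.0029 q [-0.98  0.13 -0.13  1.31  0.    1.15] F [ 0.7 -0.6  0.6] gap 0.0853 t 0.5
-> .55,0,.30,1.582 travel [10.401 -0.145 -1.117] turn -0.579 rows 10.0
```

```bash
python3 -m crank '{"travel":[[1,0,-0.1],[2,0,-0.2],[3,0,-0.3],[4,0,-0.5],[5,0,-0.6]],"turn":[-0.12,-0.24,-0.36,-0.48,-0.58]}'; python3 go.py .55,0,.30,1.582
```

```text
clock: 0.93
tcp_pos: [0.4396, -0.1855, 0.2797]
orientation: [0.0, 0.703, 0.712, -0.0]
wrist_force: [1.2, -1.7, 0.4]
finger_gap: 0.0849
now [ 0.4396 -0.1855  0.2797] psi 1.5834 q [-0.57  0.11 -0.09  1.37 -0.    0.99] F [ 1.2 -1.7  0.4] gap 0.0849 t 0.9
-> .55,0,.30,1.582 travel [ 4.602  2.819 -0.509] turn 0.001 rows 5.2
```

```bash
python3 -m crank '{"travel":[[0.8,0.5,-0.1],[1.6,1,-0.2],[2.4,1.5,-0.3],[3.2,2,-0.4],[4,2.5,-0.5]],"turn":[0,0,0,0,0]}';python3 -m crank '{"travel":[[0.6,0.3,0],[0.6,0.3,0],[0.6,0.3,0]],"turn":[0,0,0]}'; python3 go.py; python3 - <<'E'
from h import *
import pickle
c=snap('wrist','w0.png'); pickle.dump(c,open('w0.pkl','wb')); print(-c['R'].T@c['t'],c['R'],c['K'][0])
cv2.imwrite('pics/w0b.png',cv2.resize(c['image'][:,:,::-1],(800,600),interpolation=cv2.INTER_CUBIC))
E
```

```text
clock: 1.35
tcp_pos: [0.5383, -0.0247, 0.2991]
orientation: [-0.0, 0.705, 0.71, -0.0]
wrist_force: [0.1, -1.3, -0.2]
finger_gap: 0.085
clock: 1.6
tcp_pos: [0.5497, -0.0013, 0.2984]
orientation: [-0.0, 0.704, 0.711, -0.001]
wrist_force: [0.0, -0.6, 0.2]
finger_gap: 0.0853
now [ 0.5497 -0.0013  0.2984] psi 1.5810 q [-0.15  0.26  0.13  1.45 -0.    1.41] F [ 0.  -0.6  0.2] gap 0.0853 t 1.6
[0.54957641 0.07249322 0.43990067] [[ 0.99994392  0.01046882 -0.0015981 ]
 [ 0.01047784 -0.95610088  0.29285033]
 [ 0.00153785 -0.29285066 -0.95615696]] [284.63124686   0.         255.73052038]
```

View pics/w0b.png

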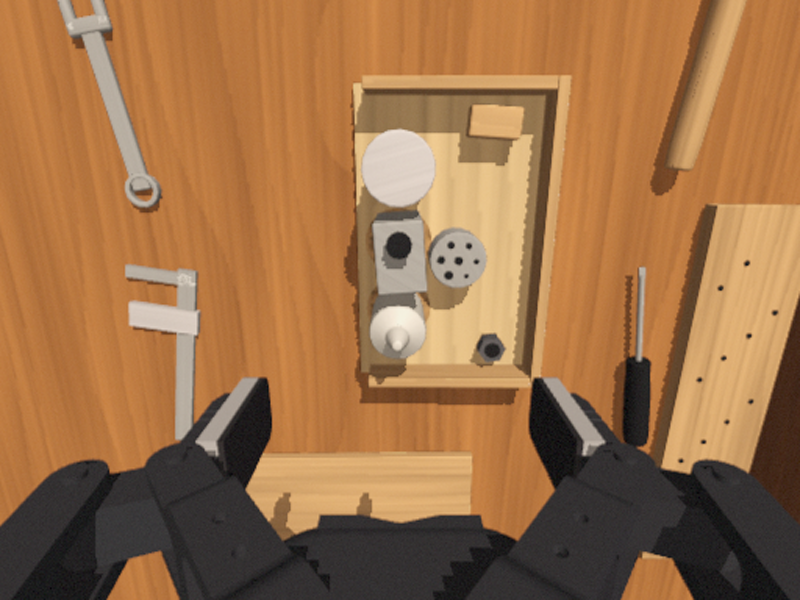

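Wrist view shows jar lid (399,168), tin top centre (401,257), glue nozzle tip (398,345) and block (459,257) in the 800-wide picture.

```bash
python3 - <<'E'
from h import *
import pickle
c=pickle.load(open('w0.pkl','rb'))
W=lambda x,y,z:np.round(ray(c,(x+.5)/1.5625-.5,(y+.5)/1.5625-.5,z)[:2],4)
for n,p,z in [('jar',(399,168),.098),('tin',(401,257),.096),('gtip',(397.5,345),.110),('gshoulder',(397.5,330),.080),('block',(459,257),.046),('nut',(490,348),.028)]: print(n,W(*p,z))
print('tin',[W(*p,.096) for p in [(374,222),(424,219),(427,292),(378,294)]])
print('rack',[W(*p,.045) for p in [(362,76),(571,76),(532,386)]],[W(*p,.012) for p in[(356,130),(361,365)]])
E
python3 go.py .5475,.0695,.20,1.582 .5475,.0695,.047,1.582
```

```text
jar [0.5484 0.0695]
tin [0.5507 0.0025]
gtip [ 0.5486 -0.0662]
gshoulder [ 0.5484 -0.0649]
block [ 0.603  -0.0071]
nut [ 0.641  -0.1029]
tin [array([0.5296, 0.0296]), array([0.5679, 0.0323]), array([ 0.5719, -0.0259]), array([ 0.5325, -0.028 ])]
rack [array([0.5178, 0.1397]), array([0.6858, 0.1414]), array([ 0.6815, -0.1358])] [array([0.5091, 0.1012]), array([ 0.5101, -0.1306])]
now [ 0.5493 -0.0023  0.2985] psi 1.5791 q [-0.15  0.26  0.13  1.45 -0.    1.41] F [-0.3  0.2 -0.1] gap 0.0851 t 1.6
-> .5475,.0695,.20,1.582 travel [ 1.796 -0.026  2.461] turn -0.003 rows 2.9
-> .5475,.0695,.047,1.582 travel [ 1.798 -0.02   6.286] turn -0.003 rows 6.3
```

```bash
python3 -m crank '{"travel":[[0.9,0,0.5],[1.8,0,1.2],[1.8,0,2],[1.8,0,2.7],[1.8,0,3.4]],"turn":[0,0,0,0,0]}'; python3 go.py .5485,.0695,.047,1.582; python3 -m crank '{"travel":[[0,0,0.7],[0,0,1.4],[0,0,2],[0,0,2.5],[0,0,2.85]],"turn":[0,0,0,0,0]}';python3 go.py .5485,.0695,.047,1.582
```

```text
clock: 2.07
tcp_pos: [0.5482, 0.0685, 0.1618]
orientation: [0.0, 0.705, 0.709, -0.0]
wrist_force: [0.1, 0.2, -1.2]
finger_gap: 0.0853
now [0.5482 0.0685 0.1618] psi 1.5769 q [-0.02  0.3  -0.14  1.13 -0.    1.54] F [ 0.1  0.2 -1.2] gap 0.0853 t 2.1
-> .5485,.0695,.047,1.582 travel [0.026 0.01  2.869] turn -0.005 rows 2.8
clock: 2.48
tcp_pos: [0.5472, 0.0675, 0.047]
orientation: [-0.001, 0.706, 0.709, -0.001]
wrist_force: [0.5, 0.2, -0.0]
finger_gap: 0.0847
now [0.5472 0.0675 0.047 ] psi 1.5752 q [-0.02  0.4  -0.31  0.87 -0.    1.54] F [ 0.5  0.2 -0. ] gap 0.0847 t 2.5
-> .5485,.0695,.047,1.582 travel [ 0.049  0.033 -0.001] turn -0.007 rows 0.1
```

```bash
python3 -m crank '{"travel":[[0.04,0.02,0],[0.04,0.02,0],[0.04,0.02,0],[0.04,0.02,0],[0.04,0.02,0]],"turn":[0,0,0,0,0]}' 40 35; python3 -m crank '{"travel":[[0,0,0],[0,0,0],[0,0,0],[0,0,0],[0,0,0]],"turn":[0,0,0,0,0]}'; python3 go.py; python3 -m crank '{"travel":[[0,0,-0.1],[0,0,-0.3],[0,0,-0.8],[0,0,-1.6],[0,0,-2.4]],"turn":[0,0,0,0,0]}'; python3 go.py .58,-.285,.147,1.582
```

```text
clock: 2.9
tcp_pos: [0.5507, 0.0707, 0.0501]
orientation: [0.001, 0.705, 0.709, 0.001]
wrist_force: [0.1, -0.1, -2.7]
finger_gap: 0.0555
clock: 3.32
tcp_pos: [0.5505, 0.0709, 0.0499]
orientation: [0.001, 0.705, 0.71, 0.0]
wrist_force: [-1.2, -0.0, 4.2]
finger_gap: 0.0555
now [0.5505 0.0709 0.0499] psi 1.5778 q [-0.02  0.4  -0.3   0.87 -0.    1.55] F [-1.2 -0.   4.2] gap 0.0555 t 3.3
clock: 3.73
tcp_pos: [0.5485, 0.0712, 0.1452]
orientation: [-0.001, 0.705, 0.71, -0.001]
wrist_force: [1.0, 0.2, -1.5]
finger_gap: 0.0556
now [0.5485 0.0712 0.1452] psi 1.5780 q [-0.02  0.31 -0.17  1.09  0.    1.55] F [ 1.   0.2 -1.5] gap 0.0556 t 3.7
-> .58,-.285,.147,1.582 travel [-8.911  0.724 -0.051] turn -0.004 rows 8.6
```

```bash
python3 -m crank '{"travel":[[0,0,-0.7],[0,0,-1.4],[-0.8,0.1,-1.4],[-1.7,0.2,-1.4],[-2.6,0.3,-1.4]],"turn":[0,0,0,0,0]}'; python3 -m crank '{"travel":[[-1,0.1,0],[-2,0.2,0],[-3,0.3,0],[-4,0.4,0],[-5,0.4,0]],"turn":[0,0,0,0,0]}';python3 -m crank '{"travel":[[-0.7,0,0],[-1.2,0,0.4],[-1.3,0,1.1],[-1.3,0,1.8],[-1.3,0,2.5]],"turn":[0,0,0,0,0]}'; python3 go.py .58,-.285,.051,1.582
```

```text
clock: 4.15
tcp_pos: [0.563, -0.0331, 0.2023]
orientation: [0.001, 0.704, 0.711, 0.0]
wrist_force: [0.7, 0.0, -3.1]
finger_gap: 0.0551
clock: 4.57
tcp_pos: [0.5802, -0.2345, 0.2012]
orientation: [-0.0, 0.704, 0.71, 0.0]
wrist_force: [0.5, 0.5, -2.5]
finger_gap: 0.0553
clock: 4.98
tcp_pos: [0.5802, -0.2856, 0.1001]
orientation: [-0.0, 0.705, 0.709, 0.0]
wrist_force: [-0.4, 0.1, -3.4]
finger_gap: 0.0554
now [ 0.5802 -0.2856  0.1001] psi 1.5764 q [-0.58  0.51  0.02  1.08  0.    0.98] F [-0.4  0.1 -3.4] gap 0.0554 t 5.0
-> .58,-.285,.051,1.582 travel [ 0.015 -0.005  1.229] turn -0.006 rows 1.2
```

```bash
python3 -m crank '{"travel":[[0,0,0.5],[0,0,1],[0,0,1.2],[0,0,1.25],[0,0,1.29]],"turn":[0,0,0,0,0]}'; python3 -m crank '{"travel":[[0,0,0],[0,0,0]],"turn":[0,0]}'; python3 -m crank '{"travel":[[0,0,0],[0,0,0],[0,0,0],[0,0,0],[0,0,0]],"turn":[0,0,0,0,0]}' 85; python3 go.py;  python3 -m crank '{"travel":[[0,0,-0.5],[0,0,-1.2],[0,0,-2],[0,0,-2.8],[0,0,-3.6]],"turn":[0,0,0,0,0]}'; python3 go.py .5485,-.066,.19,1.582
```

```text
clock: 5.4
tcp_pos: [0.5804, -0.2846, 0.0498]
orientation: [-0.0, 0.705, 0.71, -0.0]
wrist_force: [-2.8, 2.1, 8.2]
finger_gap: 0.0553
clock: 5.57
tcp_pos: [0.5811, -0.2851, 0.0504]
orientation: [0.001, 0.705, 0.71, 0.0]
wrist_force: [0.0, 0.4, -1.5]
finger_gap: 0.055
clock: 5.98
tcp_pos: [0.5807, -0.285, 0.0499]
orientation: [0.0, 0.705, 0.71, 0.0]
wrist_force: [-0.3, -0.8, -0.4]
finger_gap: 0.0851
now [ 0.5807 -0.285   0.0499] psi 1.5778 q [-0.58  0.55 -0.05  0.97 -0.    0.98] F [-0.3 -0.8 -0.4] gap 0.0851 t 6.0
clock: 6.4
tcp_pos: [0.5802, -0.2846, 0.195]
orientation: [-0.0, 0.705, 0.71, -0.0]
wrist_force: [0.9, -0.5, 0.0]
finger_gap: 0.085
now [ 0.5802 -0.2846  0.195 ] psi 1.5778 q [-0.58  0.47  0.18  1.29 -0.    0.98] F [ 0.9 -0.5  0. ] gap 0.0850 t 6.4
-> .5485,-.066,.19,1.582 travel [ 5.471 -0.755  0.126] turn -0.004 rows 5.3
```

```bash
python3 -m crank '{"travel":[[1,-0.1,0],[2,-0.3,0],[3,-0.4,0],[4,-0.6,0],[5,-0.7,0]],"turn":[0,0,0,0,0]}'; python3 -m crank '{"travel":[[0.47,-0.07,0],[0.47,-0.07,0.8],[0.47,-0.07,1.7],[0.47,-0.07,2.6],[0.47,-0.07,3.2]],"turn":[0,0,0,0,0]}';python3 -m crank '{"travel":[[0,0,0.3],[0,0,0.5],[0,0,0.5]],"turn":[0,0,0]}'; python3 go.py .5485,-.066,.046,1.582
```

```text
clock: 6.82
tcp_pos: [0.5501, -0.0834, 0.1938]
orientation: [0.0, 0.705, 0.709, 0.0]
wrist_force: [0.9, 0.7, -0.0]
finger_gap: 0.0852
clock: 7.23
tcp_pos: [0.5467, -0.0654, 0.063]
orientation: [-0.001, 0.704, 0.71, -0.001]
wrist_force: [-0.7, -0.3, -0.6]
finger_gap: 0.0852
clock: 7.48
tcp_pos: [0.547, -0.0659, 0.044]
orientation: [-0.001, 0.705, 0.71, -0.001]
wrist_force: [-0.4, 0.8, -0.1]
finger_gap: 0.0848
now [ 0.547  -0.0659  0.044 ] psi 1.5778 q [-0.27  0.4  -0.32  0.86 -0.    1.3 ] F [-0.4  0.8 -0.1] gap 0.0848 t 7.5
-> .5485,-.066,.046,1.582 travel [-0.002  0.038 -0.051] turn -0.004 rows 0.1
```

```bash
python3 -m crank '{"travel":[[0,0.03,0],[0,0.03,0],[0,0.03,0],[0,0.03,0],[0,0.03,0]],"turn":[0,0,0,0,0]}' 38 30; python3 -m crank '{"travel":[[0,0,0],[0,0,0],[0,0,0]],"turn":[0,0,0]}'; python3 go.py; python3 -m crank '{"travel":[[0,0,-0.1],[0,0,-0.3],[0,0,-0.9],[0,0,-1.7],[0,0,-2.5]],"turn":[0,0,0,0,0]}'; python3 go.py .44,-.285,.147,1.582
```

```text
clock: 7.9
tcp_pos: [0.5503, -0.0666, 0.0472]
orientation: [0.001, 0.705, 0.71, 0.001]
wrist_force: [-1.6, 0.6, 6.0]
finger_gap: 0.049
clock: 8.15
tcp_pos: [0.5503, -0.0665, 0.0472]
orientation: [0.001, 0.705, 0.71, 0.001]
wrist_force: [-1.4, -0.3, 5.3]
finger_gap: 0.0488
now [ 0.5503 -0.0665  0.0472] psi 1.5777 q [-0.27  0.4  -0.31  0.86 -0.    1.3 ] F [-1.4 -0.3  5.3] gap 0.0488 t 8.2
clock: 8.57
tcp_pos: [0.5483, -0.0659, 0.1463]
orientation: [-0.001, 0.705, 0.71, -0.001]
wrist_force: [0.5, -0.6, -2.2]
finger_gap: 0.0489
now [ 0.5483 -0.0659  0.1463] psi 1.5778 q [-0.27  0.31 -0.17  1.09 -0.    1.3 ] F [ 0.5 -0.6 -2.2] gap 0.0489 t 8.6
-> .44,-.285,.147,1.582 travel [-5.458 -2.747 -0.014] turn -0.004 rows 5.9
```

```bash
python3 -m crank '{"travel":[[-0.7,-0.35,0],[-1.5,-0.75,0],[-2.3,-1.15,0],[-3.1,-1.55,0],[-4,-2,0]],"turn":[0,0,0,0,0]}'; python3 -m crank '{"travel":[[-0.8,-0.4,0],[-1.45,-0.75,0],[-1.45,-0.75,0.6],[-1.45,-0.75,1.4],[-1.45,-0.75,2]],"turn":[0,0,0,0,0]}';python3 -m crank '{"travel":[[0,0,0.3],[0,0,0.44],[0,0,0.49],[0,0,0.49],[0,0,0.49]],"turn":[0,0,0,0,0]}'; python3 go.py; python3 -m crank '{"travel":[[0,0,0],[0,0,0],[0,0,0],[0,0,0],[0,0,0]],"turn":[0,0,0,0,0]}' 85; python3 go.py;  python3 -m crank '{"travel":[[0,0,-0.5],[0,0,-1.2],[0,0,-2],[0,0,-2.8],[0,0,-3.6]],"turn":[0,0,0,0,0]}'; python3 go.py .5495,.002,.19,3.153
```

```text
clock: 8.98
tcp_pos: [0.4699, -0.2275, 0.1464]
orientation: [0.0, 0.704, 0.71, 0.0]
wrist_force: [1.8, -0.1, -0.6]
finger_gap: 0.0486
clock: 9.4
tcp_pos: [0.4404, -0.286, 0.065]
orientation: [0.001, 0.705, 0.709, 0.0]
wrist_force: [0.5, 0.9, -2.2]
finger_gap: 0.0489
clock: 9.82
tcp_pos: [0.4414, -0.2853, 0.0471]
orientation: [0.001, 0.705, 0.71, 0.0]
wrist_force: [-0.0, 0.3, -1.9]
finger_gap: 0.049
now [ 0.4414 -0.2853  0.0471] psi 1.5779 q [-0.73  0.35 -0.38  0.84  0.    0.84] F [-0.   0.3 -1.9] gap 0.0490 t 9.8
clock: 10.23
tcp_pos: [0.441, -0.2851, 0.0461]
orientation: [0.0, 0.705, 0.71, -0.0]
wrist_force: [0.8, 0.1, -0.1]
finger_gap: 0.0849
now [ 0.441  -0.2851  0.0461] psi 1.5779 q [-0.73  0.35 -0.39  0.84 -0.    0.84] F [ 0.8  0.1 -0.1] gap 0.0849 t 10.2
clock: 10.65
tcp_pos: [0.4406, -0.2847, 0.1913]
orientation: [-0.0, 0.705, 0.71, -0.0]
wrist_force: [0.5, -0.3, -1.0]
finger_gap: 0.0852
now [ 0.4406 -0.2847  0.1913] psi 1.5779 q [-0.73  0.23 -0.16  1.18 -0.    0.84] F [ 0.5 -0.3 -1. ] gap 0.0852 t 10.7
-> .5495,.002,.19,3.153 travel [7.148 2.773 0.034] turn -1.575 rows 7.4
```

```bash
python3 -m crank '{"travel":[[0.8,0.3,0],[1.6,0.6,0],[2.4,0.9,0],[3.2,1.2,0],[4,1.5,0]],"turn":[-0.12,-0.24,-0.36,-0.48,-0.6]}'; python3 go.py .5495,.002,.19,3.21
```

```text
clock: 11.07
tcp_pos: [0.5001, -0.1232, 0.1901]
orientation: [0.0, 0.461, 0.887, -0.0]
wrist_force: [1.2, -0.2, -0.1]
finger_gap: 0.0848
now [ 0.5001 -0.1232  0.1901] psi 2.1832 q [-0.4   0.21 -0.19  1.17 -0.    0.56] F [ 1.2 -0.2 -0.1] gap 0.0848 t 11.1
-> .5495,.002,.19,3.21 travel [1.85  2.81  0.003] turn -1.027 rows 3.2
```

```bash
python3 -m crank '{"travel":[[0,0,0],[0,0,0],[0,0,0],[0,0,0],[0,0,0]],"turn":[-0.12,-0.24,-0.36,-0.48,-0.6]}';  python3 -m crank '{"travel":[[0,0,0],[0,0,0],[0,0,0],[0,0,0],[0,0,0]],"turn":[-0.12,-0.24,-0.36,-0.43,-0.43]}'; python3 go.py .5495,.002,.19,3.21
```

```text
clock: 11.48
tcp_pos: [0.4998, -0.1242, 0.1899]
orientation: [-0.0, 0.178, 0.984, -0.0]
wrist_force: [0.3, -0.1, -0.7]
finger_gap: 0.0849
clock: 11.9
tcp_pos: [0.4997, -0.1245, 0.1899]
orientation: [-0.0, -0.034, 0.999, -0.0]
wrist_force: [0.1, -0.3, -0.3]
finger_gap: 0.0852
now [ 0.4997 -0.1245  0.1899] psi -3.0737 q [-0.4   0.21 -0.19  1.17 -0.   -0.47] F [ 0.1 -0.3 -0.3] gap 0.0852 t 11.9
-> .5495,.002,.19,3.21 travel [-1.456e+00  3.072e+00 -2.000e-03] turn -0.001 rows 3.3
```

```bash
python3 -m crank '{"travel":[[-0.4,0.8,0],[-0.8,1.7,0],[-1.2,2.5,0],[-1.46,3.07,0],[-1.46,3.07,0]],"turn":[0,0,0,0,0]}'; python3 go.py .5495,.002,.19,3.21;  python3 - <<'E'
from h import *
import pickle
c=snap('wrist','w1.png'); pickle.dump(c,open('w1.pkl','wb')); 
cv2.imwrite('pics/w1b.png',cv2.resize(c['image'][:,:,::-1],(800,600),interpolation=cv2.INTER_CUBIC))
E
```

```text
clock: 12.32
tcp_pos: [0.5511, 0.0057, 0.1899]
orientation: [0.0, -0.034, 0.999, 0.001]
wrist_force: [0.3, 0.4, -0.3]
finger_gap: 0.085
now [0.5511 0.0057 0.1899] psi -3.0729 q [-0.14  0.28 -0.1   1.19  0.   -0.2 ] F [ 0.3  0.4 -0.3] gap 0.0850 t 12.3
-> .5495,.002,.19,3.21 travel [ 0.047 -0.089 -0.004] turn 0.000 rows 0.1
```

View pics/w1b.png

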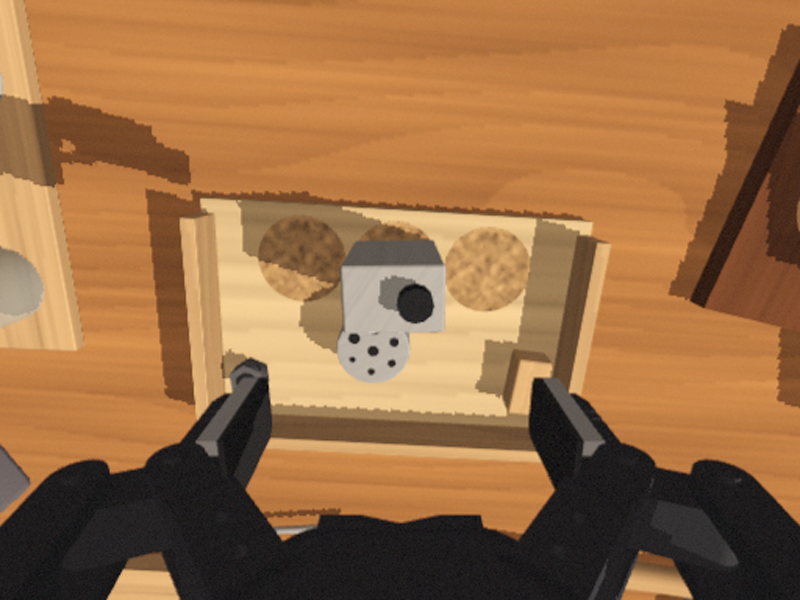

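Both vacated cork spots show (302,258) and (487,268); tin top centre about (393,299) and square with the jaws.

```bash
python3 - <<'E'
from h import *
import pickle
c=pickle.load(open('w1.pkl','rb'))
W=lambda x,y,z:np.round(ray(c,(x+.5)/1.5625-.5,(y+.5)/1.5625-.5,z)[:2],4)
for n,p,z in [('glue spot',(302.5,258),.012),('jar spot',(487,268.5),.012),('tin',(393,299),.096),('block',(373,350),.046)]: print(n,W(*p,z))
print([W(*p,.096) for p in[(342,267),(444,265),(444,332),(343,333)]])
E
python3 go.py .5495,.002,.047,3.21
```

```text
glue spot [ 0.5475 -0.0664]
jar spot [0.5461 0.0689]
tin [0.5486 0.001 ]
block [ 0.6018 -0.0102]
[array([ 0.5325, -0.0277]), array([0.5276, 0.0272]), array([0.5661, 0.031 ]), array([ 0.5707, -0.026 ])]
now [0.5504 0.0039 0.1897] psi -3.0734 q [-0.14  0.28 -0.1   1.19  0.   -0.21] F [-1.1 -0.6 -0.8] gap 0.0849 t 12.4
-> .5495,.002,.047,3.21 travel [ 0.025 -0.047  3.568] turn -0.000 rows 3.4
```

```bash
python3 -m crank '{"travel":[[0.04,-0.06,0.6],[0.04,-0.06,1.4],[0.04,-0.06,2.2],[0.04,-0.06,3],[0.04,-0.06,3.4]],"turn":[-0.015,-0.015,-0.015,-0.015,-0.015]}'; python3 -m crank '{"travel":[[0,0,0.15],[0,0,0.15],[0,0,0.15]],"turn":[0,0,0]}'; python3 go.py .5485,.0015,.047,3.22;  python3 -m crank '{"travel":[[0,0,0],[0,0,0],[0,0,0],[0,0,0],[0,0,0]],"turn":[0,0,0,0,0]}' 42 35; python3 -m crank '{"travel":[[0,0,0],[0,0,0],[0,0,0]],"turn":[0,0,0]}'; python3 go.py .51,-.35,.15,3.22
```

```text
clock: 12.78
tcp_pos: [0.5456, -0.0016, 0.0503]
orientation: [-0.002, -0.039, 0.999, 0.0]
wrist_force: [-0.5, 0.4, 0.5]
finger_gap: 0.0846
clock: 13.03
tcp_pos: [0.5488, -0.0014, 0.0487]
orientation: [0.0, -0.04, 0.999, -0.0]
wrist_force: [0.2, 0.2, 0.3]
finger_gap: 0.0854
now [ 0.5488 -0.0014  0.0487] psi -3.0619 q [-0.15  0.39 -0.32  0.86 -0.   -0.23] F [0.2 0.2 0.3] gap 0.0854 t 13.0
-> .5485,.0015,.047,3.22 travel [0.003 0.074 0.042] turn 0.001 rows 0.1
clock: 13.45
tcp_pos: [0.55, -0.0007, 0.0498]
orientation: [0.002, -0.041, 0.999, -0.0]
wrist_force: [-1.2, 0.7, 5.6]
finger_gap: 0.0574
clock: 13.7
tcp_pos: [0.5499, -0.0007, 0.0498]
orientation: [0.002, -0.041, 0.999, -0.0]
wrist_force: [-0.9, 0.4, 6.1]
finger_gap: 0.0576
now [ 0.5499 -0.0007  0.0498] psi -3.0603 q [-0.15  0.39 -0.32  0.86  0.   -0.23] F [-0.9  0.4  6.1] gap 0.0576 t 13.7
-> .51,-.35,.15,3.22 travel [ 1.695 -8.625 -2.506] turn 0.003 rows 8.8
```

```bash
python3 -m crank '{"travel":[[0,0,-0.1],[0,0,-0.4],[0,0,-1.2],[0,0,-2],[0,0,-2.8]],"turn":[0,0,0,0,0]}'; python3 -m crank '{"travel":[[0.2,-0.9,0],[0.4,-1.8,0],[0.6,-2.8,0],[0.8,-3.8,0],[0.9,-4.8,0]],"turn":[0,0,0,0,0]}';python3 -m crank '{"travel":[[0.2,-1,0],[0.4,-2,0],[0.6,-3,0],[0.8,-3.8,0],[0.8,-3.8,0.3]],"turn":[0,0,0,0,0]}'; python3 go.py .51,-.35,.05,3.22
```

```text
clock: 14.12
tcp_pos: [0.5475, -0.0006, 0.1608]
orientation: [-0.001, -0.041, 0.999, -0.0]
wrist_force: [1.2, -0.5, -2.4]
finger_gap: 0.0578
clock: 14.53
tcp_pos: [0.5269, -0.1962, 0.1603]
orientation: [-0.0, -0.041, 0.999, -0.0]
wrist_force: [1.5, -0.6, -2.2]
finger_gap: 0.0577
clock: 14.95
tcp_pos: [0.5084, -0.3569, 0.15]
orientation: [0.001, -0.037, 0.999, -0.003]
wrist_force: [1.7, 0.1, -1.6]
finger_gap: 0.0578
now [ 0.5084 -0.3569  0.15  ] psi -3.0668 q [-0.74  0.43  0.02  1.15 -0.   -0.81] F [ 1.7  0.1 -1.6] gap 0.0578 t 14.9
-> .51,-.35,.05,3.22 travel [-0.045  0.187  2.498] turn -0.004 rows 2.4
```

```bash
python3 -m crank '{"travel":[[0,0.1,0.5],[0,0.1,1.3],[0,0.1,2],[0,0.1,2.35],[0,0.1,2.49]],"turn":[0,0,0,0,0]}'; python3 -m crank '{"travel":[[0,0,0],[0,0,0],[0,0,0]],"turn":[0,0,0]}'; python3 go.py; python3 -m crank '{"travel":[[0,0,0],[0,0,0],[0,0,0],[0,0,0],[0,0,0]],"turn":[0,0,0,0,0]}' 85; python3 go.py;  python3 -m crank '{"travel":[[0,0,-0.5],[0,0,-1.2],[0,0,-2],[0,0,-2.8],[0,0,-3.6]],"turn":[0,0,0,0,0]}'; python3 go.py .6025,-.0095,.19,3.153
```

```text
clock: 15.37
tcp_pos: [0.506, -0.3434, 0.0488]
orientation: [-0.002, -0.041, 0.999, 0.001]
wrist_force: [-15.4, 12.7, 48.0]
finger_gap: 0.0575
clock: 15.62
tcp_pos: [0.5074, -0.3443, 0.0489]
orientation: [-0.001, -0.041, 0.999, 0.001]
wrist_force: [-3.2, 2.9, 6.0]
finger_gap: 0.0574
now [ 0.5074 -0.3443  0.0489] psi -3.0602 q [-0.73  0.5  -0.14  0.93 -0.   -0.81] F [-3.2  2.9  6. ] gap 0.0574 t 15.6
clock: 16.03
tcp_pos: [0.5085, -0.3453, 0.0484]
orientation: [0.0, -0.041, 0.999, -0.0]
wrist_force: [-0.1, -0.3, 0.3]
finger_gap: 0.0855
now [ 0.5085 -0.3453  0.0484] psi -3.0604 q [-0.73  0.5  -0.14  0.93 -0.   -0.81] F [-0.1 -0.3  0.3] gap 0.0855 t 16.0
clock: 16.45
tcp_pos: [0.5081, -0.3449, 0.1937]
orientation: [-0.0, -0.041, 0.999, 0.0]
wrist_force: [0.6, -0.5, -0.6]
finger_gap: 0.0849
now [ 0.5081 -0.3449  0.1937] psi -3.0604 q [-0.73  0.4   0.08  1.25 -0.   -0.81] F [ 0.6 -0.5 -0.6] gap 0.0849 t 16.4
-> .6025,-.0095,.19,3.153 travel [-3.032  8.167  0.092] turn 0.070 rows 8.4
```

```bash
python3 -m crank '{"travel":[[-0.3,0.9,0],[-0.6,1.8,0],[-0.9,2.7,0],[-1.2,3.6,0],[-1.6,4.5,0]],"turn":[0,0,0,0,0]}'; python3 -m crank '{"travel":[[-0.3,0.9,0],[-0.7,1.8,0],[-1.1,2.8,0],[-1.43,3.67,0],[-1.43,3.67,0]],"turn":[0,0,0,0.07,0.07]}';python3 -m crank '{"travel":[[0,0,0],[0,0,0]],"turn":[0,0]}'; python3 go.py .6025,-.0095,.022,3.153;python3 - <<'E'
from h import *
import pickle
c=snap('wrist','w2.png'); pickle.dump(c,open('w2.pkl','wb')); 
d=snap('scene','s2.png')
a=cv2.resize(c['image'][:,:,::-1],(800,600),interpolation=cv2.INTER_CUBIC)[150:450]
b=cv2.resize(d['image'][100:300,40:373,::-1],None,fx=1.5,fy=1.5,interpolation=cv2.INTER_CUBIC)
o=np.zeros((600,800,3),np.uint8);o[:300]=a;o[300:600,:b.shape[1]]=b[:300];cv2.imwrite('pics/w2b.png',o)
E
```

```text
clock: 16.87
tcp_pos: [0.5572, -0.159, 0.1926]
orientation: [0.0, -0.04, 0.999, -0.0]
wrist_force: [-0.1, -0.7, -0.4]
finger_gap: 0.085
clock: 17.28
tcp_pos: [0.6038, -0.0031, 0.1923]
orientation: [0.001, -0.008, 1.0, 0.001]
wrist_force: [-0.5, -1.0, -0.8]
finger_gap: 0.085
clock: 17.45
tcp_pos: [0.6025, -0.0095, 0.1922]
orientation: [-0.0, -0.006, 1.0, -0.0]
wrist_force: [0.2, -0.3, -0.5]
finger_gap: 0.0849
now [ 0.6025 -0.0095  0.1922] psi -3.1290 q [-0.15  0.38  0.05  1.24 -0.   -0.16] F [ 0.2 -0.3 -0.5] gap 0.0849 t 17.4
-> .6025,-.0095,.022,3.153 travel [-2.000e-03  2.000e-03  4.254e+00] turn 0.001 rows 4.1
```

View pics/w2b.png

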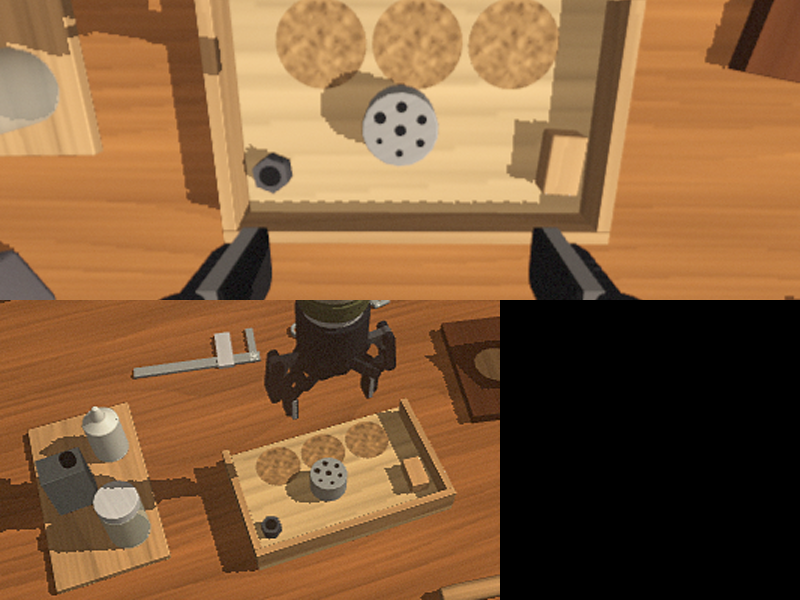

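All three stand upright on the side board; the cork spots are at (321,192), (417,192), (513,193) and the block at (400,280) (full-picture rows).

```bash
python3 - <<'E'
from h import *
import pickle
c=pickle.load(open('w2.pkl','rb'))
W=lambda x,y,z:np.round(ray(c,(x+.5)/1.5625-.5,(y+.5)/1.5625-.5,z)[:2],4)
print([W(x,y,.012) for x,y in[(321,192),(417,192),(513,193)]],'block',W(400.5,279,.046))
E
python3 -m crank '{"travel":[[0,0,0.8],[0,0,1.7],[0,0,2.6],[0,0,3.4],[0,0,3.9]],"turn":[0,0,0,0,0]}'; python3 -m crank '{"travel":[[0,0,0.2],[0,0,0.33],[0,0,0.33]],"turn":[0,0,0]}'; python3 go.py .6025,-.0095,.022,3.153
```

```text
[array([ 0.5477, -0.0668]), array([0.5469, 0.0008]), array([0.5467, 0.0685])] block [ 0.6015 -0.0101]
clock: 17.97
tcp_pos: [0.6001, -0.0112, 0.0329]
orientation: [-0.002, -0.004, 1.0, 0.0]
wrist_force: [-0.6, -0.9, -0.8]
finger_gap: 0.0852
clock: 18.22
tcp_pos: [0.6024, -0.0106, 0.023]
orientation: [-0.0, -0.005, 1.0, -0.0]
wrist_force: [-0.6, 0.2, -0.2]
finger_gap: 0.0851
now [ 0.6024 -0.0106  0.023 ] psi -3.1320 q [-0.15  0.5  -0.2   0.86 -0.   -0.16] F [-0.6  0.2 -0.2] gap 0.0851 t 18.2
-> .6025,-.0095,.022,3.153 travel [-0.002  0.028  0.024] turn -0.002 rows 0.0
```

```bash
python3 -m crank '{"travel":[[0,0,0],[0,0,0],[0,0,0],[0,0,0],[0,0,0]],"turn":[0,0,0,0,0]}' 40 60; python3 -m crank '{"travel":[[0,0,0],[0,0,0],[0,0,0]],"turn":[0,0,0]}'; python3 go.py; python3 -m crank '{"travel":[[0,0,-0.1],[0,0,-0.4],[0,0,-1.2],[0,0,-2.1],[0,0,-3]],"turn":[0,0,0,0,0]}'; python3 go.py .49,.25,.143,3.153
```

```text
clock: 18.63
tcp_pos: [0.6041, -0.0096, 0.0254]
orientation: [0.002, -0.006, 1.0, -0.0]
wrist_force: [0.4, 0.6, 5.0]
finger_gap: 0.0504
clock: 18.88
tcp_pos: [0.6041, -0.0096, 0.0254]
orientation: [0.002, -0.006, 1.0, -0.0]
wrist_force: [-1.6, -0.3, 5.8]
finger_gap: 0.0499
now [ 0.6041 -0.0096  0.0254] psi -3.1301 q [-0.15  0.5  -0.2   0.86  0.   -0.16] F [-1.6 -0.3  5.8] gap 0.0499 t 18.9
clock: 19.3
tcp_pos: [0.6012, -0.0092, 0.1436]
orientation: [-0.002, -0.006, 1.0, 0.0]
wrist_force: [1.2, 0.1, -3.3]
finger_gap: 0.05
now [ 0.6012 -0.0092  0.1436] psi -3.1302 q [-0.15  0.4  -0.04  1.13 -0.   -0.16] F [ 1.2  0.1 -3.3] gap 0.0500 t 19.3
-> .49,.25,.143,3.153 travel [2.705 6.512 0.026] turn 0.000 rows 6.8
```

```bash
python3 -m crank '{"travel":[[0.35,0.8,0],[0.7,1.6,0],[1,2.5,0],[1.3,3.4,0],[1.7,4.2,0]],"turn":[0,0,0,0,0]}';python3 -m crank '{"travel":[[0.3,0.8,0],[0.7,1.6,0],[1,2.3,0],[1,2.3,0],[1,2.3,0]],"turn":[0,0,0,0,0]}'; python3 go.py; python3 - <<'E'
from h import *
import pickle
c=snap('wrist','w3.png'); pickle.dump(c,open('w3.pkl','wb')); 
cv2.imwrite('pics/w3b.png',cv2.resize(c['image'][:,:,::-1],(800,600),interpolation=cv2.INTER_CUBIC))
E
```

```text
clock: 19.72
tcp_pos: [0.532, 0.1595, 0.1433]
orientation: [0.0, -0.006, 1.0, 0.0]
wrist_force: [0.5, 1.0, -3.9]
finger_gap: 0.0501
clock: 20.13
tcp_pos: [0.4903, 0.2507, 0.1431]
orientation: [-0.0, -0.008, 1.0, -0.0]
wrist_force: [0.5, -0.8, -3.6]
finger_gap: 0.0497
now [0.4903 0.2507 0.1431] psi -3.1265 q [ 0.33  0.31 -0.18  1.08 -0.    0.31] F [ 0.5 -0.8 -3.6] gap 0.0497 t 20.1
```

View pics/w3b.png

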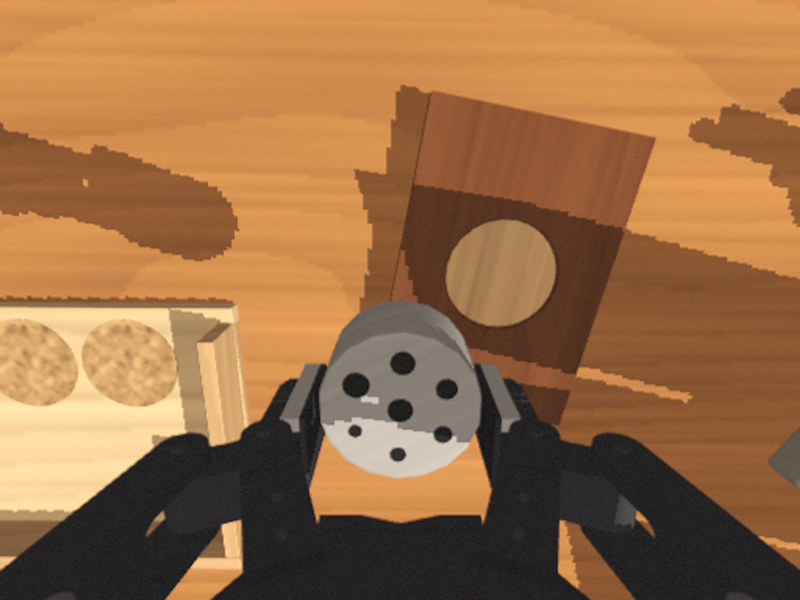

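```bash
python3 - <<'E'
from h import *
import pickle
c=pickle.load(open('w3.pkl','rb'))
W=lambda x,y,z:np.round(ray(c,(x+.5)/1.5625-.5,(y+.5)/1.5625-.5,z)[:2],4)
print('pocket',W(501,272.5,.018),W(501,272.5,.012),'width',W(445,273,.018)-W(557,273,.018))
print('block top',W(400.5,404,.166),W(320,404,.166),W(481,404,.166),W(400,332,.166),W(400,477,.166))
E
python3 go.py .479,.315,.143,3.153
```

```text
pocket [0.4789 0.3118] [0.4803 0.3132] width [ 0.0011 -0.069 ]
block top [0.4851 0.25  ] [0.4855 0.2258] [0.4847 0.2742] [0.4619 0.2495] [0.5112 0.2502]
now [0.4911 0.2497 0.1431] psi -3.1285 q [ 0.32  0.31 -0.18  1.08 -0.    0.31] F [ 0.1 -0.8 -3.8] gap 0.0502 t 20.2
-> .479,.315,.143,3.153 travel [0.28  1.637 0.002] turn 0.002 rows 1.6
```

```bash
python3 -m crank '{"travel":[[0.12,0.8,0],[0.22,1.59,0],[0.22,1.59,0.7],[0.22,1.59,1.5],[0.22,1.59,2.1]],"turn":[0,0,0,0,0]}';python3 -m crank '{"travel":[[0,0,0.2],[0,0,0.35],[0,0,0.45],[0,0,0.5],[0,0,0.55]],"turn":[0,0,0,0,0]}'; python3 go.py .482,.3135,.0245,3.153; python3 - <<'E'
from h import *
c=snap('scene','s3.png'); 
cv2.imwrite('pics/s3b.png',cv2.resize(c['image'][80:230,280:460,::-1],None,fx=4,fy=4,interpolation=cv2.INTER_CUBIC))
E
```

```text
clock: 20.6
tcp_pos: [0.4825, 0.3119, 0.0575]
orientation: [-0.0, -0.005, 1.0, -0.0]
wrist_force: [-1.3, -0.3, -4.1]
finger_gap: 0.0502
clock: 21.02
tcp_pos: [0.4836, 0.3129, 0.0384]
orientation: [0.001, -0.005, 1.0, 0.0]
wrist_force: [-0.6, -0.9, -3.9]
finger_gap: 0.0502
now [0.4836 0.3129 0.0384] psi -3.1311 q [ 0.44  0.44 -0.26  0.86 -0.    0.42] F [-0.6 -0.9 -3.9] gap 0.0502 t 21.0
-> .482,.3135,.0245,3.153 travel [0.04  0.015 0.348] turn -0.001 rows 0.3
```

View pics/s3b.png

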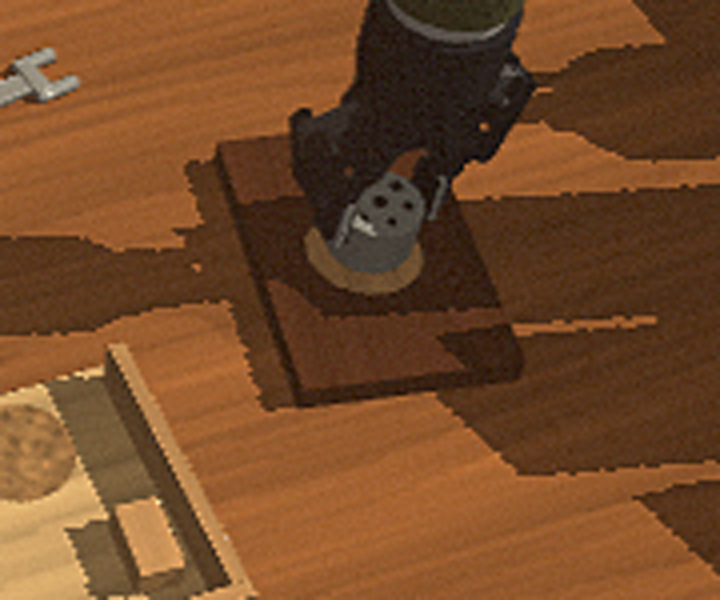

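Block hangs upright just over the pocket, block bottom centre about (375,255), pocket about (363,255).

```bash
python3 -m crank '{"travel":[[0.04,0.015,0.08],[0.04,0.015,0.15],[0.04,0.015,0.2],[0.04,0.015,0.24],[0.04,0.015,0.27]],"turn":[0,0,0,0,0]}';python3 -m crank '{"travel":[[0,0,0.02],[0,0,0.04],[0,0,0.06],[0,0,0.06]],"turn":[0,0,0,0]}'; python3 go.py
```

```text
clock: 21.48
tcp_pos: [0.4804, 0.3134, 0.0262]
orientation: [-0.0, -0.006, 1.0, -0.0]
wrist_force: [0.4, -0.1, -4.1]
finger_gap: 0.0501
clock: 21.82
tcp_pos: [0.4804, 0.3134, 0.0254]
orientation: [0.0, -0.006, 1.0, 0.0]
wrist_force: [-5.4, -2.1, 7.0]
finger_gap: 0.0503
now [0.4804 0.3134 0.0254] psi -3.1302 q [ 0.44  0.45 -0.28  0.84 -0.    0.43] F [-5.4 -2.1  7. ] gap 0.0503 t 21.8
```

```bash
python3 -m crank '{"travel":[[0,0,0],[0,0,0],[0,0,0],[0,0,0],[0,0,0]],"turn":[0,0,0,0,0]}' 85; python3 -m crank '{"travel":[[0,0,-0.4],[0,0,-1.2],[0,0,-2.2],[0,0,-3.2],[0,0,-4.2]],"turn":[0,0,0,0,0]}'; python3 go.py .5085,-.345,.192,3.223; python3 - <<'E'
from h import *
import pickle
c=snap('wrist','w4.png'); pickle.dump(c,open('w4.pkl','wb'))
cv2.imwrite('pics/w4b.png',cv2.resize(c['image'][:,:,::-1],(800,600),interpolation=cv2.INTER_CUBIC))
E
```

```text
clock: 22.23
tcp_pos: [0.4808, 0.3134, 0.0239]
orientation: [0.0, -0.006, 1.0, 0.0]
wrist_force: [-0.1, -0.3, -0.1]
finger_gap: 0.0847
clock: 22.65
tcp_pos: [0.4801, 0.3131, 0.1934]
orientation: [-0.0, -0.006, 1.0, -0.0]
wrist_force: [0.8, -0.1, 0.3]
finger_gap: 0.0851
now [0.4801 0.3131 0.1934] psi -3.1304 q [ 0.44  0.32 -0.03  1.22 -0.    0.43] F [ 0.8 -0.1  0.3] gap 0.0851 t 22.6
-> .5085,-.345,.192,3.223 travel [ -0.526 -16.46    0.041] turn -0.070 rows 15.8
```

View pics/w4b.png

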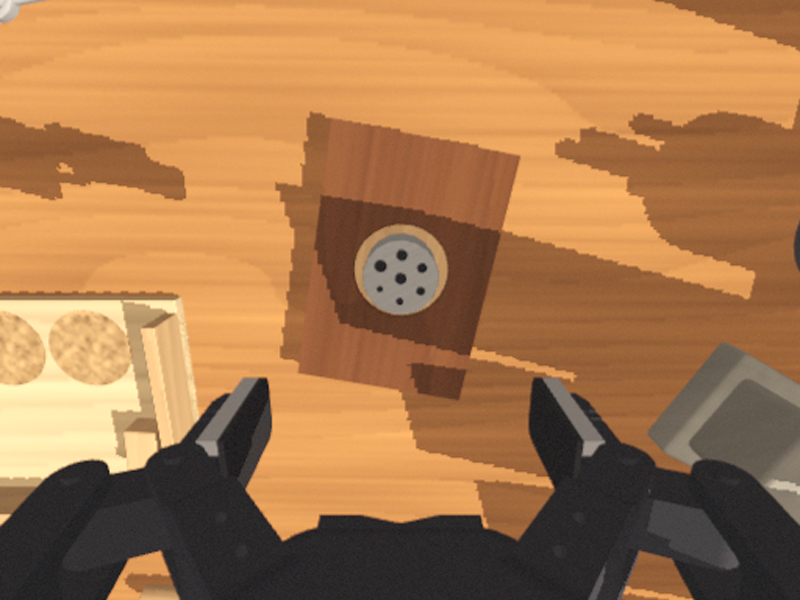

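Block lies flat inside the pocket: block at (401,275), pocket ring (401,270) around it. Next the tin.

```bash
python3 -m crank '{"travel":[[0,-1,0],[-0.1,-2,0],[-0.1,-3,0],[-0.2,-4,0],[-0.2,-5,0]],"turn":[0,0,0,0,0]}'; python3 -m crank '{"travel":[[0,-1,0],[-0.1,-2,0],[-0.1,-3,0],[-0.2,-4,0],[-0.2,-5,0]],"turn":[0,0,0,0,0]}';python3 -m crank '{"travel":[[0,-1,0],[-0.1,-2,0],[-0.1,-3,0],[-0.1,-4,0],[-0.1,-5,0]],"turn":[0,0,0,0,0]}';python3 -m crank '{"travel":[[0,-1,0],[0,-1.4,0],[0,-1.4,0],[0,-1.4,0]],"turn":[-0.07,-0.07,-0.07,-0.07]}';  python3 go.py .5085,-.345,.0485,3.223
```

```text
clock: 23.12
tcp_pos: [0.4911, 0.1119, 0.1918]
orientation: [0.001, -0.006, 1.0, -0.0]
wrist_force: [0.4, -0.7, 0.1]
finger_gap: 0.0848
clock: 23.53
tcp_pos: [0.5012, -0.0885, 0.1919]
orientation: [0.001, -0.006, 1.0, -0.0]
wrist_force: [0.5, 1.1, 0.3]
finger_gap: 0.085
clock: 23.95
tcp_pos: [0.507, -0.2885, 0.1917]
orientation: [0.0, -0.005, 1.0, -0.0]
wrist_force: [1.1, 0.2, -0.6]
finger_gap: 0.085
clock: 24.28
tcp_pos: [0.5074, -0.3432, 0.1911]
orientation: [-0.0, -0.039, 0.999, 0.001]
wrist_force: [-1.1, -0.0, 0.2]
finger_gap: 0.0849
now [ 0.5074 -0.3432  0.1911] psi -3.0626 q [-0.73  0.4   0.07  1.25  0.   -0.8 ] F [-1.1 -0.   0.2] gap 0.0849 t 24.3
-> .5085,-.345,.0485,3.223 travel [-0.026 -0.052  3.565] turn -0.002 rows 3.4
```

```bash
python3 -m crank '{"travel":[[-0.02,-0.04,0.6],[-0.02,-0.04,1.4],[-0.02,-0.04,2.2],[-0.02,-0.04,3],[-0.02,-0.04,3.4]],"turn":[0,0,0,0,0]}'; python3 -m crank '{"travel":[[0,0,0.16],[0,0,0.16],[0,0,0.16]],"turn":[0,0,0]}'; python3 go.py .5085,-.345,.0485,3.223;  python3 -m crank '{"travel":[[0,0,0],[0,0,0],[0,0,0],[0,0,0],[0,0,0]],"turn":[0,0,0,0,0]}' 42 35; python3 -m crank '{"travel":[[0,0,0],[0,0,0],[0,0,0]],"turn":[0,0,0]}'; python3 go.py;python3 -m crank '{"travel":[[0,0,-0.1],[0,0,-0.4],[0,0,-1.2],[0,0,-2],[0,0,-2.8]],"turn":[0,0,0,0,0]}'; python3 go.py .5475,.0012,.16,3.223
```

```text
clock: 24.7
tcp_pos: [0.5072, -0.3402, 0.0522]
orientation: [-0.002, -0.042, 0.999, 0.002]
wrist_force: [-0.7, 0.7, 0.3]
finger_gap: 0.0848
clock: 24.95
tcp_pos: [0.5094, -0.3432, 0.0505]
orientation: [0.0, -0.041, 0.999, -0.0]
wrist_force: [-0.2, 0.6, 1.4]
finger_gap: 0.0849
now [ 0.5094 -0.3432  0.0505] psi -3.0592 q [-0.72  0.49 -0.14  0.93  0.   -0.81] F [-0.2  0.6  1.4] gap 0.0849 t 24.9
-> .5085,-.345,.0485,3.223 travel [ 0.027 -0.043  0.05 ] turn 0.001 rows 0.1
clock: 25.37
tcp_pos: [0.51, -0.3446, 0.0516]
orientation: [0.001, -0.041, 0.999, -0.001]
wrist_force: [0.7, 1.4, 7.2]
finger_gap: 0.0576
clock: 25.62
tcp_pos: [0.51, -0.3446, 0.0516]
orientation: [0.001, -0.041, 0.999, -0.001]
wrist_force: [0.2, 2.0, 6.6]
finger_gap: 0.0578
now [ 0.51   -0.3446  0.0516] psi -3.0602 q [-0.72  0.49 -0.14  0.93  0.   -0.81] F [0.2 2.  6.6] gap 0.0578 t 25.6
clock: 26.03
tcp_pos: [0.508, -0.3435, 0.1623]
orientation: [-0.001, -0.04, 0.999, 0.001]
wrist_force: [1.2, -0.7, -1.6]
finger_gap: 0.0577
now [ 0.508  -0.3435  0.1623] psi -3.0607 q [-0.73  0.42  0.02  1.18 -0.   -0.81] F [ 1.2 -0.7 -1.6] gap 0.0577 t 26.0
-> .5475,.0012,.16,3.223 travel [-1.681  8.508  0.066] turn -0.001 rows 8.3
```

```bash
python3 -m crank '{"travel":[[-0.2,0.9,0],[-0.4,1.8,0],[-0.6,2.8,0],[-0.8,3.8,0],[-0.9,4.8,0]],"turn":[0,0,0,0,0]}';python3 -m crank '{"travel":[[-0.2,1,0],[-0.4,2,0],[-0.6,3,0],[-0.79,3.71,0],[-0.79,3.71,0]],"turn":[0,0,0,0,0]}'; python3 -m crank '{"travel":[[0,0,0],[0,0,0],[0,0,0]],"turn":[0,0,0]}'; python3 go.py .548,.0012,.05,3.223
```

```text
clock: 26.45
tcp_pos: [0.5292, -0.1482, 0.1617]
orientation: [0.0, -0.04, 0.999, -0.0]
wrist_force: [0.7, 0.9, -1.5]
finger_gap: 0.0581
clock: 26.87
tcp_pos: [0.5484, 0.006, 0.1617]
orientation: [0.0, -0.044, 0.999, 0.001]
wrist_force: [-0.4, -0.4, -0.9]
finger_gap: 0.0577
clock: 27.12
tcp_pos: [0.5484, -0.0002, 0.1615]
orientation: [-0.0, -0.04, 0.999, -0.0]
wrist_force: [-0.0, -0.1, -2.5]
finger_gap: 0.0575
now [ 5.484e-01 -2.000e-04  1.615e-01] psi -3.0617 q [-0.15  0.29 -0.16  1.12 -0.   -0.23] F [-0.  -0.1 -2.5] gap 0.0575 t 27.1
-> .548,.0012,.05,3.223 travel [0.007 0.036 2.787] turn -0.001 rows 2.7
```

```bash
python3 -m crank '{"travel":[[0.01,0.035,0.4],[0.01,0.035,1.2],[0.01,0.035,1.9],[0.01,0.035,2.3],[0.01,0.035,2.5]],"turn":[0,0,0,0,0]}';python3 -m crank '{"travel":[[0,0,0.1],[0,0,0.18],[0,0,0.24],[0,0,0.28],[0,0,0.29]],"turn":[0,0,0,0,0]}'; python3 -m crank '{"travel":[[0,0,0],[0,0,0],[0,0,0]],"turn":[0,0,0]}'; python3 go.py .548,.0012,.05,3.223
```

```text
clock: 27.53
tcp_pos: [0.5459, 0.0008, 0.0588]
orientation: [-0.002, -0.039, 0.999, 0.0]
wrist_force: [0.3, 0.0, -2.1]
finger_gap: 0.0575
clock: 27.95
tcp_pos: [0.5491, 0.0018, 0.0516]
orientation: [0.001, -0.04, 0.999, -0.001]
wrist_force: [-2.0, -1.3, 6.5]
finger_gap: 0.0577
clock: 28.2
tcp_pos: [0.5491, 0.0018, 0.0516]
orientation: [0.001, -0.041, 0.999, -0.001]
wrist_force: [-2.0, -0.5, 6.3]
finger_gap: 0.0576
now [0.5491 0.0018 0.0516] psi -3.0605 q [-0.14  0.38 -0.32  0.87 -0.   -0.22] F [-2.  -0.5  6.3] gap 0.0576 t 28.2
-> .548,.0012,.05,3.223 travel [ 0.03  -0.012  0.04 ] turn -0.000 rows 0.0
```

```bash
python3 -m crank '{"travel":[[0,0,0],[0,0,0],[0,0,0],[0,0,0],[0,0,0]],"turn":[0,0,0,0,0]}' 85; python3 go.py; python3 -m crank '{"travel":[[0,0,-0.5],[0,0,-1.2],[0,0,-2.2],[0,0,-3.2],[0,0,-4.2]],"turn":[0,0,0,0,0]}'; python3 -m crank '{"travel":[[0,0,-0.6],[0,0,-0.6],[0,0,-0.6]],"turn":[0,0,0]}'; python3 go.py .53,-.2,.23,1.578; python3 - <<'E'
from h import *
import pickle
c=snap('wrist','w5.png'); pickle.dump(c,open('w5.pkl','wb'))
cv2.imwrite('pics/w5b.png',cv2.resize(c['image'][60:316,50:450,::-1],None,fx=2,fy=2,interpolation=cv2.INTER_CUBIC))
E
```

```text
clock: 28.62
tcp_pos: [0.5481, 0.0023, 0.0499]
orientation: [-0.0, -0.041, 0.999, 0.0]
wrist_force: [-0.2, -0.5, 0.4]
finger_gap: 0.0851
now [0.5481 0.0023 0.0499] psi -3.0602 q [-0.14  0.38 -0.32  0.87  0.   -0.22] F [-0.2 -0.5  0.4] gap 0.0851 t 28.6
clock: 29.03
tcp_pos: [0.5474, 0.0024, 0.2193]
orientation: [-0.001, -0.041, 0.999, 0.0]
wrist_force: [0.1, -0.3, 0.1]
finger_gap: 0.0851
clock: 29.28
tcp_pos: [0.5492, 0.0021, 0.2436]
orientation: [0.002, -0.041, 0.999, -0.0]
wrist_force: [-0.3, 0.2, -0.6]
finger_gap: 0.0853
now [0.5492 0.0021 0.2436] psi -3.0603 q [-0.14  0.26 -0.    1.31 -0.   -0.22] F [-0.3  0.2 -0.6] gap 0.0853 t 29.3
-> .53,-.2,.23,1.578 travel [ 0.889 -4.998  0.342] turn 1.645 rows 4.9
```

View pics/w5b.png

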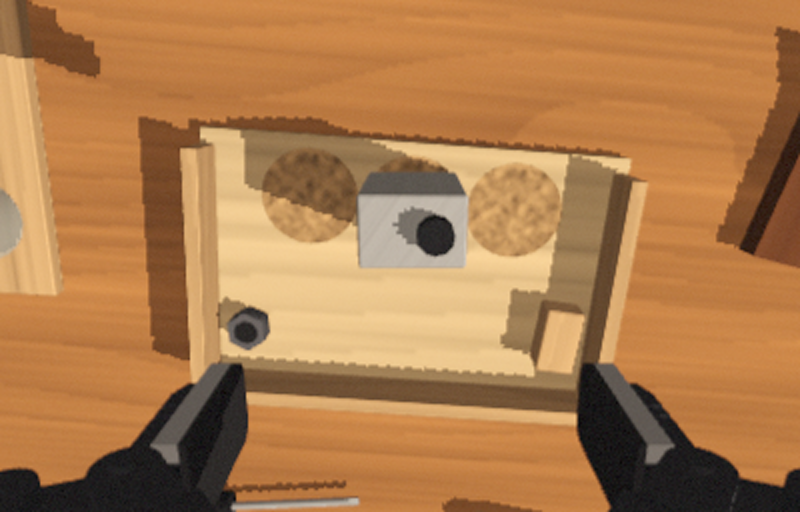

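```bash
python3 - <<'E'
from h import *
import pickle
c=pickle.load(open('w5.pkl','rb'))
W=lambda x,y,z:np.round(ray(c,(x+.5)/2-.5+50,(y+.5)/2-.5+60,z)[:2],4)
print('spots',W(309.5,196,.012),W(514,210,.012)); print('tin top',W(412.5,230.5,.096), 'front bottom',W(370,172,.012),W(457,173,.012))
print([W(*p,.096) for p in[(358,194),(466,193),(466,267),(360,268)]])
E
python3 -m crank '{"travel":[[0.1,-0.9,0],[0.3,-1.8,0],[0.5,-2.8,0],[0.7,-3.8,0],[0.8,-4.6,0.2]],"turn":[0.12,0.24,0.36,0.48,0.6]}';python3 -m crank '{"travel":[[0,0,0],[0,0,0],[0,0,0],[0,0,0],[0,0,0]],"turn":[0.12,0.24,0.36,0.48,0.6]}';python3 -m crank '{"travel":[[0,0,0],[0,0,0],[0,0,0],[0,0,0],[0,0,0]],"turn":[0.12,0.24,0.36,0.44,0.44]}'; python3 go.py .5805,-.285,.19,1.578
```

```text
spots [ 0.5484 -0.0671] [0.5467 0.0689]
tin top [0.5456 0.001 ] front bottom [ 0.5293 -0.0282] [0.5253 0.0285]
[array([ 0.5287, -0.0283]), array([0.5237, 0.0267]), array([0.5632, 0.031 ]), array([ 0.5683, -0.0251])]
clock: 29.75
tcp_pos: [0.53, -0.186, 0.2329]
orientation: [-0.001, 0.26, 0.966, -0.0]
wrist_force: [0.9, 0.4, -0.2]
finger_gap: 0.0848
clock: 30.17
tcp_pos: [0.5299, -0.1834, 0.2313]
orientation: [-0.002, 0.533, 0.846, -0.0]
wrist_force: [-0.2, 0.5, -0.0]
finger_gap: 0.0848
clock: 30.58
tcp_pos: [0.53, -0.1832, 0.2315]
orientation: [-0.002, 0.704, 0.711, -0.001]
wrist_force: [-0.6, 0.4, -0.3]
finger_gap: 0.0847
now [ 0.53   -0.1832  0.2315] psi 1.5808 q [-0.48  0.29  0.01  1.3  -0.    1.08] F [-0.6  0.4 -0.3] gap 0.0847 t 30.6
-> .5805,-.285,.19,1.578 travel [-2.559  1.241  1.027] turn 0.003 rows 2.9
```

```bash
python3 -m crank '{"travel":[[-0.8,0.4,0],[-1.7,0.8,0.2],[-2.56,1.24,0.6],[-2.56,1.24,1],[-2.56,1.24,1]],"turn":[0,0,0,0,0]}';python3 -m crank '{"travel":[[0,0,0],[0,0,0.1]],"turn":[0,0]}'; python3 go.py .5807,-.285,.0499,1.578
```

```text
clock: 31.0
tcp_pos: [0.58, -0.2861, 0.1872]
orientation: [-0.005, 0.703, 0.711, -0.001]
wrist_force: [-1.0, 1.2, -0.9]
finger_gap: 0.085
clock: 31.17
tcp_pos: [0.5817, -0.2848, 0.1907]
orientation: [0.0, 0.702, 0.712, 0.0]
wrist_force: [-0.0, -0.7, 0.6]
finger_gap: 0.0849
now [ 0.5817 -0.2848  0.1907] psi 1.5844 q [-0.58  0.47  0.18  1.28  0.    0.98] F [-0.  -0.7  0.6] gap 0.0849 t 31.2
-> .5807,-.285,.0499,1.578 travel [-0.004 -0.026  3.52 ] turn 0.006 rows 3.4
```

```bash
python3 -m crank '{"travel":[[0,-0.02,0.6],[0,-0.02,1.4],[0,-0.02,2.2],[0,-0.02,3],[0,-0.02,3.35]],"turn":[0,0,0,0,0]}'; python3 -m crank '{"travel":[[0,0,0],[0,0,0],[0,0,0]],"turn":[0,0,0]}'; python3 go.py .5807,-.285,.0499,1.578
```

```text
clock: 31.58
tcp_pos: [0.5793, -0.2832, 0.0534]
orientation: [-0.002, 0.702, 0.712, -0.0]
wrist_force: [-0.9, 0.8, -0.7]
finger_gap: 0.0853
clock: 31.83
tcp_pos: [0.5824, -0.2858, 0.0586]
orientation: [0.002, 0.702, 0.712, 0.0]
wrist_force: [-0.0, 0.3, 0.8]
finger_gap: 0.0849
now [ 0.5824 -0.2858  0.0586] psi 1.5839 q [-0.58  0.55 -0.03  0.99 -0.    0.98] F [-0.   0.3  0.8] gap 0.0849 t 31.8
-> .5807,-.285,.0499,1.578 travel [ 0.02  -0.043  0.217] turn 0.006 rows 0.2
```

```bash
python3 -m crank '{"travel":[[0.02,-0.04,0.1],[0.02,-0.04,0.2],[0.02,-0.04,0.2],[0.02,-0.04,0.2],[0.02,-0.04,0.2]],"turn":[0,0,0,0,0]}'; python3 go.py .5807,-.285,.0499,1.578;  python3 -m crank '{"travel":[[0,0,0],[0,0,0],[0,0,0],[0,0,0],[0,0,0]],"turn":[0,0,0,0,0]}' 40 35; python3 -m crank '{"travel":[[0,0,0],[0,0,0],[0,0,0]],"turn":[0,0,0]}'; python3 go.py;python3 -m crank '{"travel":[[0,0,-0.1],[0,0,-0.4],[0,0,-1.2],[0,0,-2],[0,0,-3]],"turn":[0,0,0,0,0]}';python3 -m crank '{"travel":[[0,0,-0.8],[0,0,-0.8],[0,0,-0.8]],"turn":[0,0,0]}'; python3 go.py .547,.0687,.2019,1.578
```

```text
clock: 32.25
tcp_pos: [0.5796, -0.2849, 0.0483]
orientation: [0.0, 0.703, 0.711, 0.0]
wrist_force: [-0.8, 0.7, 0.2]
finger_gap: 0.085
now [ 0.5796 -0.2849  0.0483] psi 1.5828 q [-0.58  0.55 -0.05  0.97 -0.    0.98] F [-0.8  0.7  0.2] gap 0.0850 t 32.2
-> .5807,-.285,.0499,1.578 travel [-0.002  0.028 -0.041] turn 0.005 rows 0.0
clock: 32.67
tcp_pos: [0.5801, -0.2851, 0.0484]
orientation: [0.001, 0.703, 0.711, 0.0]
wrist_force: [1.5, -0.6, 1.6]
finger_gap: 0.0551
clock: 32.92
tcp_pos: [0.5801, -0.2851, 0.0484]
orientation: [0.001, 0.703, 0.711, 0.0]
wrist_force: [2.3, -1.0, 3.6]
finger_gap: 0.0553
now [ 0.5801 -0.2851  0.0484] psi 1.5828 q [-0.58  0.55 -0.05  0.97  0.    0.98] F [ 2.3 -1.   3.6] gap 0.0553 t 32.9
clock: 33.33
tcp_pos: [0.5773, -0.2836, 0.1671]
orientation: [-0.003, 0.703, 0.711, -0.001]
wrist_force: [1.5, 0.1, -2.6]
finger_gap: 0.0552
clock: 33.58
tcp_pos: [0.5802, -0.2854, 0.203]
orientation: [0.002, 0.703, 0.711, 0.0]
wrist_force: [0.4, 0.6, -2.9]
finger_gap: 0.0553
now [ 0.5802 -0.2854  0.203 ] psi 1.5827 q [-0.58  0.46  0.19  1.3  -0.    0.98] F [ 0.4  0.6 -2.9] gap 0.0553 t 33.6
-> .547,.0687,.2019,1.578 travel [ 8.863 -0.725  0.   ] turn 0.005 rows 8.5
```

```bash
python3 -m crank '{"travel":[[0.9,-0.1,0],[1.9,-0.2,0],[2.9,-0.2,0],[3.9,-0.3,0],[4.9,-0.4,0]],"turn":[0,0,0,0,0]}'; python3 -m crank '{"travel":[[1,-0.1,0],[2,-0.2,0],[3,-0.3,0],[3.7,-0.33,0],[3.97,-0.33,0]],"turn":[0,0,0,0,0]}';python3 -m crank '{"travel":[[0,0,0],[0,0,0],[0,0,0],[0,0,0]],"turn":[0,0,0,0]}'; python3 go.py .5468,.069,.0484,1.578
```

```text
clock: 34.0
tcp_pos: [0.5589, -0.087, 0.1977]
orientation: [-0.002, 0.703, 0.711, -0.001]
wrist_force: [0.7, -0.2, -2.7]
finger_gap: 0.055
clock: 34.42
tcp_pos: [0.5432, 0.0734, 0.198]
orientation: [-0.002, 0.701, 0.713, -0.001]
wrist_force: [0.2, 0.2, -2.1]
finger_gap: 0.0554
clock: 34.75
tcp_pos: [0.5459, 0.0682, 0.1994]
orientation: [-0.0, 0.704, 0.711, -0.001]
wrist_force: [-0.2, 0.4, -1.6]
finger_gap: 0.0551
now [0.5459 0.0682 0.1994] psi 1.5809 q [-0.02  0.28 -0.08  1.21 -0.    1.54] F [-0.2  0.4 -1.6] gap 0.0551 t 34.8
-> .5468,.069,.0484,1.578 travel [0.021 0.026 3.774] turn 0.003 rows 3.6
```

```bash
python3 -m crank '{"travel":[[0.02,0.02,0.6],[0.02,0.02,1.4],[0.02,0.02,2.2],[0.02,0.02,2.9],[0.02,0.02,3.3]],"turn":[0,0,0,0,0]}';python3 -m crank '{"travel":[[0,0,0.1],[0,0,0.2],[0,0,0.3],[0,0,0.35],[0,0,0.38]],"turn":[0,0,0,0,0]}'; python3 -m crank '{"travel":[[0,0,0.02],[0,0,0.04],[0,0,0.04],[0,0,0.04]],"turn":[0,0,0,0]}'; python3 go.py .5468,.069,.0484,1.578
```

```text
clock: 35.17
tcp_pos: [0.5449, 0.0688, 0.0645]
orientation: [-0.002, 0.704, 0.71, -0.002]
wrist_force: [-1.0, 0.7, -2.7]
finger_gap: 0.0552
clock: 35.58
tcp_pos: [0.5478, 0.0701, 0.0537]
orientation: [0.001, 0.703, 0.711, 0.001]
wrist_force: [-0.7, 0.5, -2.7]
finger_gap: 0.0554
clock: 35.92
tcp_pos: [0.547, 0.0705, 0.0515]
orientation: [0.0, 0.703, 0.711, 0.0]
wrist_force: [0.8, 1.1, -2.6]
finger_gap: 0.0557
now [0.547  0.0705 0.0515] psi 1.5830 q [-0.02  0.39 -0.31  0.87 -0.    1.54] F [ 0.8  1.1 -2.6] gap 0.0557 t 35.9
-> .5468,.069,.0484,1.578 travel [-0.037 -0.006  0.077] turn 0.005 rows 0.1
```

Still hanging about 3 mm high (no contact force yet).

```bash
python3 -m crank '{"travel":[[-0.03,0,0.02],[-0.03,0,0.03],[-0.03,0,0.05],[-0.03,0,0.06],[-0.03,0,0.06]],"turn":[0,0,0,0,0]}';python3 -m crank '{"travel":[[0,0,0.01],[0,0,0.02],[0,0,0.02],[0,0,0.02]],"turn":[0,0,0,0]}'; python3 go.py .5468,.069,.0484,1.578
```

```text
clock: 36.33
tcp_pos: [0.5467, 0.0692, 0.0486]
orientation: [-0.0, 0.703, 0.711, -0.0]
wrist_force: [0.3, -0.6, -3.1]
finger_gap: 0.0552
clock: 36.67
tcp_pos: [0.5469, 0.0692, 0.0484]
orientation: [0.0, 0.703, 0.711, 0.0]
wrist_force: [-2.0, -0.4, 3.5]
finger_gap: 0.0554
now [0.5469 0.0692 0.0484] psi 1.5828 q [-0.02  0.39 -0.32  0.86 -0.    1.54] F [-2.  -0.4  3.5] gap 0.0554 t 36.7
-> .5468,.069,.0484,1.578 travel [-0.006 -0.002 -0.001] turn 0.005 rows 0.0
```

```bash
python3 -m crank '{"travel":[[0,0,0],[0,0,0],[0,0,0],[0,0,0],[0,0,0]],"turn":[0,0,0,0,0]}' 85; python3 -m crank '{"travel":[[0,0,-0.4],[0,0,-1.1],[0,0,-2],[0,0,-3],[0,0,-3.6]],"turn":[0,0,0,0,0]}'; python3 -m crank '{"travel":[[-0.9,-0.2,0],[-1.8,-0.5,0],[-2.7,-0.8,0],[-3.6,-1,0],[-4.5,-1.3,0]],"turn":[0,0,0,0,0]}';python3 -m crank '{"travel":[[-0.9,-0.3,0],[-1.8,-0.6,0],[-2.7,-0.9,0],[-3.6,-1.2,0],[-4.2,-1.4,0]],"turn":[0,0,0,0,0]}';python3 -m crank '{"travel":[[0,0,0],[0,0,0],[0,0,0]],"turn":[0,0,0]}'; python3 go.py .441,-.2851,.0465,1.578
```

```text
clock: 37.08
tcp_pos: [0.547, 0.0692, 0.0479]
orientation: [0.0, 0.703, 0.711, 0.0]
wrist_force: [-0.5, -0.9, -0.5]
finger_gap: 0.0849
clock: 37.5
tcp_pos: [0.548, 0.0692, 0.1959]
orientation: [0.002, 0.703, 0.711, 0.001]
wrist_force: [0.9, -0.3, 0.6]
finger_gap: 0.085
clock: 37.92
tcp_pos: [0.4969, -0.1128, 0.1922]
orientation: [0.001, 0.703, 0.712, 0.0]
wrist_force: [0.3, -0.4, 0.3]
finger_gap: 0.085
clock: 38.33
tcp_pos: [0.4419, -0.2831, 0.1921]
orientation: [0.001, 0.704, 0.711, -0.0]
wrist_force: [1.3, -0.5, 0.7]
finger_gap: 0.085
clock: 38.58
tcp_pos: [0.4429, -0.2797, 0.1918]
orientation: [-0.0, 0.703, 0.711, 0.0]
wrist_force: [-0.9, -0.1, 0.4]
finger_gap: 0.0853
now [ 0.4429 -0.2797  0.1918] psi 1.5824 q [-0.72  0.23 -0.16  1.18  0.    0.84] F [-0.9 -0.1  0.4] gap 0.0853 t 38.6
-> .441,-.2851,.0465,1.578 travel [-0.137 -0.048  3.633] turn 0.004 rows 3.5
```

```bash
python3 -m crank '{"travel":[[-0.13,-0.045,0.4],[-0.13,-0.045,1.2],[-0.13,-0.045,2.1],[-0.13,-0.045,2.9],[-0.13,-0.045,3.4]],"turn":[0,0,0,0,0]}'; python3 -m crank '{"travel":[[0,0,0.15],[0,0,0.2],[0,0,0.2],[0,0,0.2]],"turn":[0,0,0,0]}'; python3 go.py .441,-.2851,.0465,1.578;  python3 -m crank '{"travel":[[0,0,0],[0,0,0],[0,0,0],[0,0,0],[0,0,0]],"turn":[0,0,0,0,0]}' 38 30; python3 -m crank '{"travel":[[0,0,0],[0,0,0],[0,0,0]],"turn":[0,0,0]}'; python3 go.py;python3 -m crank '{"travel":[[0,0,-0.1],[0,0,-0.4],[0,0,-1.2],[0,0,-2],[0,0,-2.8]],"turn":[0,0,0,0,0]}';python3 -m crank '{"travel":[[0,0,-0.2],[0,0,-0.2],[0,0,-0.2]],"turn":[0,0,0]}'; python3 go.py .5478,-.0668,.167,1.578
```

```text
clock: 39.0
tcp_pos: [0.4404, -0.2823, 0.053]
orientation: [-0.002, 0.702, 0.712, 0.0]
wrist_force: [-0.7, -0.1, -0.5]
finger_gap: 0.0851
clock: 39.33
tcp_pos: [0.4426, -0.2857, 0.0496]
orientation: [0.001, 0.703, 0.712, 0.0]
wrist_force: [0.2, -0.3, 0.3]
finger_gap: 0.0848
now [ 0.4426 -0.2857  0.0496] psi 1.5837 q [-0.73  0.35 -0.38  0.84 -0.    0.83] F [ 0.2 -0.3  0.3] gap 0.0848 t 39.3
-> .441,-.2851,.0465,1.578 travel [ 0.015 -0.04   0.077] turn 0.006 rows 0.1
clock: 39.75
tcp_pos: [0.4418, -0.2859, 0.0492]
orientation: [0.001, 0.703, 0.711, -0.0]
wrist_force: [-0.5, 0.5, 5.7]
finger_gap: 0.0489
clock: 40.0
tcp_pos: [0.4418, -0.2859, 0.0492]
orientation: [0.001, 0.703, 0.711, 0.0]
wrist_force: [-1.7, -0.1, 5.4]
finger_gap: 0.0487
now [ 0.4418 -0.2859  0.0492] psi 1.5826 q [-0.73  0.35 -0.38  0.84 -0.    0.83] F [-1.7 -0.1  5.4] gap 0.0487 t 40.0
clock: 40.42
tcp_pos: [0.4405, -0.2847, 0.1608]
orientation: [-0.001, 0.703, 0.711, -0.0]
wrist_force: [0.4, -1.0, -1.9]
finger_gap: 0.0486
clock: 40.67
tcp_pos: [0.4412, -0.2852, 0.1676]
orientation: [0.0, 0.703, 0.711, -0.0]
wrist_force: [0.3, 0.2, -1.6]
finger_gap: 0.0486
now [ 0.4412 -0.2852  0.1676] psi 1.5827 q [-0.73  0.25 -0.2   1.12 -0.    0.83] F [ 0.3  0.2 -1.6] gap 0.0486 t 40.7
-> .5478,-.0668,.167,1.578 travel [5.428 2.731 0.014] turn 0.005 rows 5.8
```

```bash
python3 -m crank '{"travel":[[0.7,0.35,0],[1.5,0.75,0],[2.3,1.15,0],[3.1,1.55,0],[4,2,0]],"turn":[0,0,0,0,0]}'; python3 -m crank '{"travel":[[0.7,0.35,0],[1.2,0.6,0],[1.43,0.73,0],[1.43,0.73,0],[1.43,0.73,0]],"turn":[0,0,0,0,0]}';python3 -m crank '{"travel":[[0,0,0],[0,0,0],[0,0,0]],"turn":[0,0,0]}'; python3 go.py .5478,-.0668,.0487,1.578
```

```text
clock: 41.08
tcp_pos: [0.5181, -0.1228, 0.1652]
orientation: [-0.002, 0.703, 0.711, -0.001]
wrist_force: [1.7, 0.2, -1.9]
finger_gap: 0.0485
clock: 41.5
tcp_pos: [0.5468, -0.0665, 0.1661]
orientation: [-0.001, 0.702, 0.712, -0.001]
wrist_force: [-0.6, 0.4, -2.3]
finger_gap: 0.049
clock: 41.75
tcp_pos: [0.5474, -0.0679, 0.1677]
orientation: [-0.0, 0.704, 0.711, -0.0]
wrist_force: [0.6, -0.9, -1.9]
finger_gap: 0.0486
now [ 0.5474 -0.0679  0.1677] psi 1.5809 q [-0.27  0.3  -0.14  1.14 -0.    1.29] F [ 0.6 -0.9 -1.9] gap 0.0486 t 41.8
-> .5478,-.0668,.0487,1.578 travel [0.028 0.011 2.976] turn 0.003 rows 2.9
```

```bash
python3 -m crank '{"travel":[[0.025,0.01,0.4],[0.025,0.01,1.2],[0.025,0.01,2],[0.025,0.01,2.4],[0.025,0.01,2.65]],"turn":[0,0,0,0,0]}';python3 -m crank '{"travel":[[0,0,0.1],[0,0,0.18],[0,0,0.24],[0,0,0.28],[0,0,0.3]],"turn":[0,0,0,0,0]}'; python3 -m crank '{"travel":[[0,0,0],[0,0,0],[0,0,0],[0,0,0]],"turn":[0,0,0,0]}'; python3 go.py .5478,-.0668,.0487,1.578
```

```text
clock: 42.17
tcp_pos: [0.5462, -0.0662, 0.0595]
orientation: [-0.002, 0.703, 0.711, -0.001]
wrist_force: [-1.1, 0.9, -2.0]
finger_gap: 0.0489
clock: 42.58
tcp_pos: [0.5491, -0.0661, 0.0509]
orientation: [0.001, 0.703, 0.711, 0.0]
wrist_force: [0.2, -1.0, -2.8]
finger_gap: 0.0487
clock: 42.92
tcp_pos: [0.5485, -0.0658, 0.0503]
orientation: [0.0, 0.703, 0.711, 0.0]
wrist_force: [-0.0, -0.5, -2.1]
finger_gap: 0.0486
now [ 0.5485 -0.0658  0.0503] psi 1.5829 q [-0.26  0.39 -0.31  0.87 -0.    1.29] F [-0.  -0.5 -2.1] gap 0.0486 t 42.9
-> .5478,-.0668,.0487,1.578 travel [-0.025 -0.017  0.039] turn 0.005 rows 0.0
```

```bash
python3 -m crank '{"travel":[[-0.02,-0.015,0.01],[-0.02,-0.015,0.02],[-0.02,-0.015,0.03],[-0.02,-0.015,0.04],[-0.02,-0.015,0.04]],"turn":[0,0,0,0,0]}'; python3 go.py
```

```text
clock: 43.33
tcp_pos: [0.5477, -0.0667, 0.0492]
orientation: [0.0, 0.703, 0.711, -0.0]
wrist_force: [-2.1, 1.0, 6.0]
finger_gap: 0.0487
now [ 0.5477 -0.0667  0.0492] psi 1.5827 q [-0.27  0.39 -0.31  0.87 -0.    1.29] F [-2.1  1.   6. ] gap 0.0487 t 43.3
```

```bash
python3 -m crank '{"travel":[[0,0,0],[0,0,0],[0,0,0],[0,0,0],[0,0,0]],"turn":[0,0,0,0,0]}' 85; python3 -m crank '{"travel":[[0,0,-0.4],[0,0,-1.1],[0,0,-2],[0,0,-3],[0,0,-4]],"turn":[0,0,0,0,0]}'; python3 -m crank '{"travel":[[-0.2,0,-0.8],[-0.6,0,-1.6],[-1,0,-2],[-1,0,-2],[-1,0,-2]],"turn":[0,0,0,0,0]}';python3 go.py; python3 - <<'E'
from h import *
import pickle
c=snap('wrist','w6.png'); d=snap('scene','s6.png'); pickle.dump((c,d),open('w6.pkl','wb'))
cv2.imwrite('pics/w6b.png',cv2.resize(c['image'][:250,180:400,::-1],None,fx=2.4,fy=2.4,interpolation=cv2.INTER_CUBIC))
cv2.imwrite('pics/s6b.png',cv2.resize(d['image'][90:290,170:430,::-1],None,fx=3,fy=3,interpolation=cv2.INTER_CUBIC))
E
```

```text
clock: 43.75
tcp_pos: [0.5477, -0.0666, 0.0483]
orientation: [0.0, 0.703, 0.711, -0.0]
wrist_force: [0.0, 0.1, -0.4]
finger_gap: 0.0848
clock: 44.17
tcp_pos: [0.547, -0.0664, 0.2095]
orientation: [-0.001, 0.703, 0.711, -0.0]
wrist_force: [1.3, -0.8, 0.6]
finger_gap: 0.0849
clock: 44.58
tcp_pos: [0.5487, -0.1072, 0.289]
orientation: [0.001, 0.703, 0.711, 0.001]
wrist_force: [0.2, 0.4, -0.8]
finger_gap: 0.0851
now [ 0.5487 -0.1072  0.289 ] psi 1.5813 q [-0.34  0.27  0.13  1.43  0.    1.22] F [ 0.2  0.4 -0.8] gap 0.0851 t 44.6
```

View pics/w6b.png

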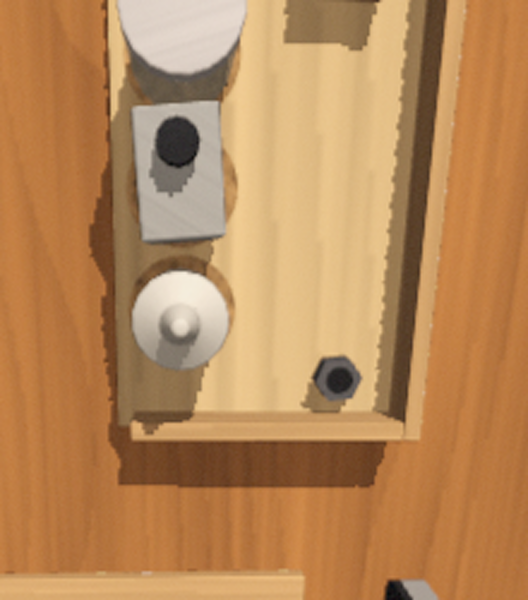

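View pics/s6b.png

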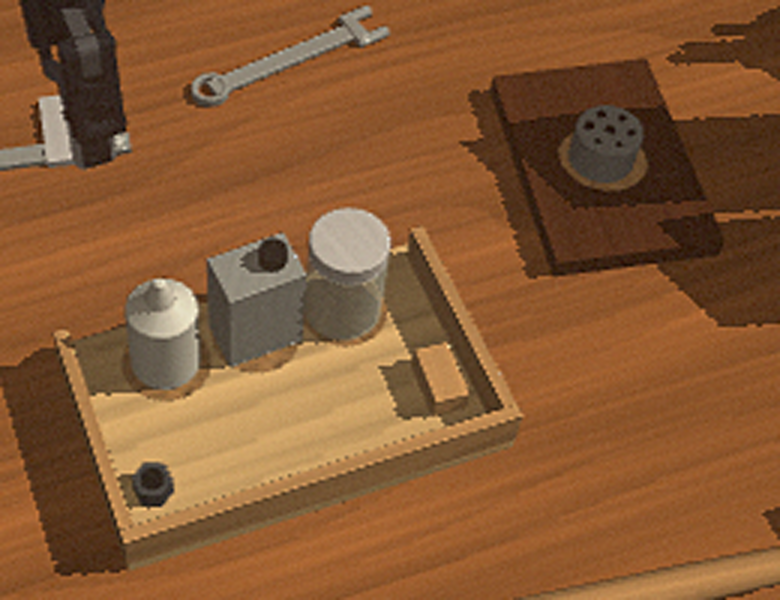

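All upright on their spots, block in the pocket; one numeric check of positions.

```bash
python3 - <<'E'
from h import *
import pickle
c,d=pickle.load(open('w6.pkl','rb'))
W=lambda x,y,z:np.round(ray(c,(x+.5)/2.4-.5+180,(y+.5)/2.4-.5,z)[:2],4)
S=lambda x,y,z:np.round(ray(d,(x+.5)/3-.5+170,(y+.5)/3-.5+90,z)[:2],4)
print('glue tip',W(180,325,.110),S(159,284,.109),'tin',W(180,171,.096),S(256,268,.096),'jar',S(349.5,246.5,.098))
print('glue shoulder',W(180.5,320,.080),'nut',W(340,378,.028),S(154,481,.028))
print('jar x',W(119,10,.098),W(245,10,.098))
E
```

```text
glue tip [ 0.5479 -0.0659] [ 0.5491 -0.0668] tin [0.5472 0.0015] [0.5489 0.001 ] jar [0.554  0.0664]
glue shoulder [ 0.5481 -0.0664] nut [ 0.6432 -0.1042] [ 0.6453 -0.1041]
jar x [0.5207 0.0641] [0.5741 0.0647]
```

```bash
python3 -c "
from workcell import *
print(hand_in(), get_state()['clock'])"
```

```text
the job is handed in; nothing more can be done
the job is handed in; nothing more can be done
```

I moved the jar, glue bottle and tin onto the side board. Then I laid the block flat in the pinning-board pocket and put the tin, jar and glue bottle back upright on their own cork spots. I handed it in at about 45 s of the 144 s allowed.

**Containers:** all three stand upright on their cork spots. The tin and glue bottle measured within about 2 mm of their spot centres. For the jar, the wrist view agreed in x to about 1 mm. The scene camera read it about 8 mm further ahead (x) and 2 mm off in y, but it had read 6 mm ahead before any move too, so I take that as a measuring bias.

**Block:** it looks flat inside the pocket ring.

**Offcut and nut:** I moved nothing against either of them. The offcut looks unmoved, though I only judged that by eye. The nut's readings were 2–3 mm further ahead at the end than at the start, which I put down to measuring error.

**Forces:** the highest wrist force I read was about 52 N, briefly, when the tin landed on the side board. I was slower on the later placements.

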